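# Load the bench dryer and ring stands after washing-up

### The job

The washing-up at the microscope bench is done: hang every pestle from the washing rack to dry, dropping it handle first through a ring of the size that fits it until its head rests in the ring (large pestles in the stand with the large rings, small ones in the stand with the small rings), and stand every dish, still upside down, flat on the sloped deck of the dryer. Once everything is loaded, start the dryer by turning its timer knob clockwise about a quarter turn. Leave the other things on the bench where they are.

Things in the scene. Friction and masses are not known exactly. Their poses are not given: they have to be found in the camera images.
- large0_head (a point): Large white porcelain pestle (may be absent), 240 g, 151 mm long: round handle 24 mm across, 105 mm long, a 12 mm cone, then the round head, 44 mm across with 28 mm of straight side and a 6 mm domed top. The point is on the axis at mid-height of the head's straight side, 131 mm from the handle's end, 20 mm below the top; z points from handle to head (up in the washing rack).
- large1_head (a point): Large white porcelain pestle (may be absent), 240 g, 151 mm long: round handle 24 mm across, 105 mm long, a 12 mm cone, then the round head, 44 mm across with 28 mm of straight side and a 6 mm domed top. The point is on the axis at mid-height of the head's straight side, 131 mm from the handle's end, 20 mm below the top; z points from handle to head (up in the washing rack).
- small0_head (a point): Small white porcelain pestle (may be absent), 100 g, 138 mm long: round handle 14 mm across, 100 mm long, a 9 mm cone, then the round head, 30 mm across with 24 mm of straight side and a 5 mm domed top. The point is on the axis at mid-height of the head's straight side, 121 mm from the handle's end, 17 mm below the top; z points from handle to head (up in the washing rack).
- small1_head (a point): Small white porcelain pestle (may be absent), 100 g, 138 mm long: round handle 14 mm across, 100 mm long, a 9 mm cone, then the round head, 30 mm across with 24 mm of straight side and a 5 mm domed top. The point is on the axis at mid-height of the head's straight side, 121 mm from the handle's end, 17 mm below the top; z points from handle to head (up in the washing rack).
- rack: Fixed steel washing rack, 170 x 170 mm, 78 mm high: a floor tray (upper side 12 mm up) and a 6 mm top plate with four 33 mm square holes at 41 mm either side of its centre in x and y. Pestles stand in the holes, handle down on the floor tray, heads above the plate, any size in any hole. Origin under its centre, z up.
- bigstand: Fixed stand with two large-pestle rings side by side along its y, 50 mm either side of its origin, which lies on the bench below them. Base plate 115 x 160 mm, 10 mm thick; post 14 mm thick, 60 mm behind the rings (+x), its clamp reaching 161 mm above the bench; z up.
- bigstand_ring0 (a point): Centre of a fixed level steel ring, at the height of its upper edge, 150 mm above the bench: bore 34 mm, outside 46 mm, 8 mm thick. It fits the large pestle: a hung one rests on its cone with the head point about 19 mm above this point. Axes are the stand's.
- bigstand_ring1 (a point): Centre of a fixed level steel ring, at the height of its upper edge, 150 mm above the bench: bore 34 mm, outside 46 mm, 8 mm thick. It fits the large pestle: a hung one rests on its cone with the head point about 19 mm above this point. Axes are the stand's.
- finestand: Fixed stand with two small-pestle rings side by side along its y, 50 mm either side of its origin, which lies on the bench below them. Base plate 115 x 160 mm, 10 mm thick; post 14 mm thick, 60 mm behind the rings (+x), its clamp reaching 161 mm above the bench; z up.
- finestand_ring0 (a point): Centre of a fixed level steel ring, at the height of its upper edge, 150 mm above the bench: bore 22 mm, outside 34 mm, 8 mm thick. It fits the small pestle: a hung one rests on its cone with the head point about 16 mm above this point. Axes are the stand's.
- finestand_ring1 (a point): Centre of a fixed level steel ring, at the height of its upper edge, 150 mm above the bench: bore 22 mm, outside 34 mm, 8 mm thick. It fits the small pestle: a hung one rests on its cone with the head point about 16 mm above this point. Axes are the stand's.
- deck: Drying deck of the white bench dryer: a narrow steel shelf 80 mm deep (x), 330 mm long (y), sloped 12 degrees, low edge to the front. Origin mid-surface, 75 mm above the bench; x points uphill, y along the length towards the timer box, z is normal to the slope. Kerbs 14 mm high along front, back and -y end; at the +y end the timer box, 97 mm high over the bench.
- timer_grip (a point): Grip of the dryer's black timer knob, on top of the timer box at the +y end of the dryer, axis vertical. The point is on the axis, 134 mm above the bench, 7 mm below the top of an upright bar 42 mm long, 14 mm thick and 32 mm high, on a 44 mm disc. x runs along the bar (and turns with it), z up. It turns easily and stays where it is left.
- timer (a joint): Angle of the timer knob, rad: 0 = off, grows as the knob is turned clockwise seen from above, stop at 4.6. A quarter turn is 1.57.
- dish0_mid (a point): White porcelain dish (may be absent), upside down: 54 mm across (straight sided, slightly thicker rim at the bottom, 56 mm), 41 mm high, about 130 g, foot ring on top. At the start it stands on a fixed dark rubber draining mat 5.5 mm thick. The point is on its axis at half height (20.5 mm above its lower edge), z up.
- dish1_mid (a point): White porcelain dish (may be absent), upside down: 54 mm across (straight sided, slightly thicker rim at the bottom, 56 mm), 41 mm high, about 130 g, foot ring on top. At the start it stands on a fixed dark rubber draining mat 5.5 mm thick. The point is on its axis at half height (20.5 mm above its lower edge), z up.
- dish2_mid (a point): White porcelain dish (may be absent), upside down: 54 mm across (straight sided, slightly thicker rim at the bottom, 56 mm), 41 mm high, about 130 g, foot ring on top. At the start it stands on a fixed dark rubber draining mat 5.5 mm thick. The point is on its axis at half height (20.5 mm above its lower edge), z up.
- slidebox: Bystander, not to be disturbed: closed grey slide box 85 x 105 x 34 mm. Origin under its centre.
- bench_timer: Bystander, not to be disturbed: small white bench clock lying flat, 60 x 75 x 22 mm. Origin under its centre.
- stain: Bystander, not to be disturbed: amber glass bottle with black cap, 54 mm across, 115 mm high. Origin under its centre.
- squeeze: Bystander, not to be disturbed: yellow squeeze bottle, 54 mm across, 140 mm high. Origin under its centre.
- pencup: Bystander, not to be disturbed: black wire pen cup, 72 mm across, 100 mm high, pens up to 160 mm. Origin under its centre.
- pipettes: Bystander, not to be disturbed: glass beaker with droppers, 68 mm across, 85 mm high, droppers up to 160 mm. Origin under its centre.
There are look-alikes about, which are no part of the job. Leave any orange look-alike of the part that bears dish1_mid alone.

How it is judged:
On the way, in this order (a step that is already met when the one before it is completed fails the run):
1. every pestle hangs in a ring of its size and every dish stands on the dryer's deck, the timer still off (((horizontal distance between large0_head and bigstand_ring0 below 0.012 m and z of large0_head in the frame of bigstand_ring0 between 0.01 and 0.026 m) or (horizontal distance between large0_head and bigstand_ring1 below 0.012 m and z of large0_head in the frame of bigstand_ring1 between 0.01 and 0.026 m)) and angle between each of large0_head, large1_head, small0_head, small1_head's own z axis and vertical below 0.2 rad and linear speed of each of large0, large1, small0, small1, dish0, dish1, dish2 below 0.05 m/s and ((horizontal distance between large1_head and bigstand_ring0 below 0.012 m and z of large1_head in the frame of bigstand_ring0 between 0.01 and 0.026 m) or (horizontal distance between large1_head and bigstand_ring1 below 0.012 m and z of large1_head in the frame of bigstand_ring1 between 0.01 and 0.026 m)) and ((horizontal distance between small0_head and finestand_ring0 below 0.012 m and z of small0_head in the frame of finestand_ring0 between 0.009 and 0.023 m) or (horizontal distance between small0_head and finestand_ring1 below 0.012 m and z of small0_head in the frame of finestand_ring1 between 0.009 and 0.023 m)) and ((horizontal distance between small1_head and finestand_ring0 below 0.012 m and z of small1_head in the frame of finestand_ring0 between 0.009 and 0.023 m) or (horizontal distance between small1_head and finestand_ring1 below 0.012 m and z of small1_head in the frame of finestand_ring1 between 0.009 and 0.023 m)) and x of dish0_mid in the frame of deck between -0.02 and 0.02 m and y of dish0_mid in the frame of deck between -0.142 and 0.142 m and z of dish0_mid in the frame of deck between 0.014 and 0.027 m and angle between the z axis of each of dish0_mid, dish1_mid, dish2_mid and the z axis of deck, either way round below 0.12 rad and angle between each of dish0_mid, dish1_mid, dish2_mid's own z axis and vertical below 0.5 rad and x of dish1_mid in the frame of deck between -0.02 and 0.02 m and y of dish1_mid in the frame of deck between -0.142 and 0.142 m and z of dish1_mid in the frame of deck between 0.014 and 0.027 m and x of dish2_mid in the frame of deck between -0.02 and 0.02 m and y of dish2_mid in the frame of deck between -0.142 and 0.142 m and z of dish2_mid in the frame of deck between 0.014 and 0.027 m and value of joint timer below 0.5 rad), for 0.2 s.
2. the timer is turned on, about a quarter turn (value of joint timer above 1.2 rad), for 0.2 s.
At the end, for the whole second after the job is handed in: Each pestle hangs head up in a ring of its size: head within 12 mm of the ring's axis, on its cone (head point 10-26 mm over the ring if large, 9-23 small), tilt under 0.2 rad. Each dish upside down, flat on the deck (0.12 rad), within 20 mm of its middle line. Timer at 1.2-2.0 rad. All at rest (((horizontal distance between large0_head and bigstand_ring0 below 0.012 m and z of large0_head in the frame of bigstand_ring0 between 0.01 and 0.026 m) or (horizontal distance between large0_head and bigstand_ring1 below 0.012 m and z of large0_head in the frame of bigstand_ring1 between 0.01 and 0.026 m)) and angle between each of large0_head, large1_head, small0_head, small1_head's own z axis and vertical below 0.2 rad and linear speed of each of large0, large1, small0, small1, dish0, dish1, dish2 below 0.05 m/s and ((horizontal distance between large1_head and bigstand_ring0 below 0.012 m and z of large1_head in the frame of bigstand_ring0 between 0.01 and 0.026 m) or (horizontal distance between large1_head and bigstand_ring1 below 0.012 m and z of large1_head in the frame of bigstand_ring1 between 0.01 and 0.026 m)) and ((horizontal distance between small0_head and finestand_ring0 below 0.012 m and z of small0_head in the frame of finestand_ring0 between 0.009 and 0.023 m) or (horizontal distance between small0_head and finestand_ring1 below 0.012 m and z of small0_head in the frame of finestand_ring1 between 0.009 and 0.023 m)) and ((horizontal distance between small1_head and finestand_ring0 below 0.012 m and z of small1_head in the frame of finestand_ring0 between 0.009 and 0.023 m) or (horizontal distance between small1_head and finestand_ring1 below 0.012 m and z of small1_head in the frame of finestand_ring1 between 0.009 and 0.023 m)) and x of dish0_mid in the frame of deck between -0.02 and 0.02 m and y of dish0_mid in the frame of deck between -0.142 and 0.142 m and z of dish0_mid in the frame of deck between 0.014 and 0.027 m and angle between the z axis of each of dish0_mid, dish1_mid, dish2_mid and the z axis of deck, either way round below 0.12 rad and angle between each of dish0_mid, dish1_mid, dish2_mid's own z axis and vertical below 0.5 rad and x of dish1_mid in the frame of deck between -0.02 and 0.02 m and y of dish1_mid in the frame of deck between -0.142 and 0.142 m and z of dish1_mid in the frame of deck between 0.014 and 0.027 m and x of dish2_mid in the frame of deck between -0.02 and 0.02 m and y of dish2_mid in the frame of deck between -0.142 and 0.142 m and z of dish2_mid in the frame of deck between 0.014 and 0.027 m and value of joint timer between 1.2 and 2 rad); the robot touches nothing.
It fails at once if one of the bystanders (slide box, bench clock, bottles, pen cup, beaker) is moved over 30 mm or knocked over (distance of any of slidebox, bench_timer, stain, squeeze, pencup, pipettes from where it was at the start of the episode above 0.03 m or angle between any of slidebox, bench_timer, stain, squeeze, pencup, pipettes's own z axis and vertical above 0.4 rad).
Of large0, large1, small0, small1 only 3 to 4 are there at a start; the rules pass over those that are not, and their reading is None.
Of dish0, dish1, dish2 only 2 to 3 are there at a start; the rules pass over those that are not, and their reading is None.
At some moment in a run one of dish0, dish1, dish2 may be knocked a few centimetres aside while the robot is not near it.
It also fails if it takes over 208 s, if anything falls off the work surface, if the arm or the gripper's body presses on something with over 40 N, if the wrist force passes 120 N, or if a joint passes its speed limit or range.

### The arm

A 6-joint arm with a two-finger parallel gripper is mounted at the origin on the work surface. World frame = base frame: x ahead of the robot, y to its left, z up, the work surface at z = 0. Lengths are in m, angles in rad, forces in N, time in s.
With the tool pointing down it reaches from about 0.35 to 0.975 m from the base axis. Payload 4.9 kg.
Tool frame: the origin (TCP) lies on the centre line of the jaws, within the pads' length; the fingertips stand ctrl.nose_length ahead of it and the grasp point (between the pads) lies 2 mm behind it (ctrl.nose_length is the distance from the TCP to the fingertips, in m); z points along the fingers, y is the direction in which the jaws open and shut (so a half turn about z gives the same grasp; the last joint's range is limited). The gripper opens to 85 mm and grips with 20 to 120 N. Pads are 22 mm wide; open, the fingers measure 114 mm over their backs; the gripper's body (76 mm by 85 mm) begins 54 mm behind the grasp point. The pads swing forward as they close: fully open they stand 13 mm farther back than shut.
Start: joints at [-1.42, 0.053, 1.613, -0, 1.476, -0.119], TCP at [0.167, -0.602, 0.248] pointing down, gripper open.
Joint ranges: [-3.01, 3.01], [-1.01, 2.22], [0.06, 2.58], [-1.02, 4.17], [0.09, 2.62], [-3.14, 3.14]. Speed limits (rad/s): [2.57, 2.57, 3.14, 3.14, 3.14, 3.14].

### API

Orientations are given as a rotation vector (axis times angle).
In Python, from station import sensors, get_image, order, ctrl gives the robot as it stands.
- The arm moves only by the tool move_arm, never from a script. Its argument "increments" is a list of rows, each a list of 5 numbers: the shift along the tool's x, y, z in cm, then the turn about the tool's z in degrees, then the finger opening in cm, from 0 to 8.54. In form: [[dx, dy, dz, twist, gripper], ...]. A call has 1 to 5 rows; each row is the pose to reach, as a shift and turn from the pose commanded when the call began, along the tool's axes at that moment; what a row does not reach only later rows make up. A row lasts 1/8 s, in which the tool goes at most 62.5 mm and 10.7 degrees, less where a joint would pass 70% of its speed; a pose out of reach is approached as far as the arm can. A call with a gripper value outside its range is refused whole. The fingers move at their own pace and stop on an object; "newtons" is the grip in N (left out, the last holds). Time passes only in rows, so rows that repeat a pose let the fingers close. It gives the time, the measured TCP pose, the force and the opening at its end, in the units of the state.
- sensors.get_obs(): the state, without advancing time (a new reading comes with each control period).
- get_image(name): name is "side" or "top" or "wrist"; returns a dict with "image" (400x640x3 uint8, red, green, blue), "K" (3x3 intrinsics, pixels), "D" ([k1, k2, p1, p2, k3] as OpenCV has them; the pictures are not rectified), "R" (3x3) and "t" (3): a world point X has camera coordinates R X + t. Camera axes: x right, y down, z forward; pixel columns grow to the right and rows downward; lengths in m; the calibration is good to about 2 mm. A picture is of the moment at which its call begins. There is no depth.
- order.finish_job(): hands the job in, once; it reports no verdict.
The state is a dict: "t": time; "q": joint angles; "dq": joint speeds; "effort": joint torques, N m; "tool_pos": TCP position; "tool_rot": TCP orientation; "contact_force": force on the tool from outside, world axes, zero at the start; "wrist_torque": the same for the moment, N m; "opening": finger opening in m.
Only numpy, scipy, OpenCV 4.12 (cv2) and the standard library are available. Lean on these libraries where they do the work, as an engineer would, in place of code of your own. Each camera call takes 0.05 s, during which the arm holds its last target.

## Working session

There is one attempt and no reset: what is moved stays moved. The work goes in short steps, Python scripts to look and compute and a tool call to move; the robot and the scene stay as the last step left them, time stands still between calls to the robot, and variables do not carry over. Pictures are saved under pics/ and viewed, and the job is handed in when it is done.

Besides the shell and the picture viewer there is one more tool, called after "Call:" as a command line: name --pt "numbers of a row" for each row, then --argument value for the rest. move_arm: Moves the arm, as the interface text tells. Its arguments: {"type":"object","properties":{"increments":{"type":"array"},"newtons":{"type":"number"}},"required":["increments"]}

```bash
ls -la; mkdir -p pics; cat > h.py <<'E'
import numpy as np, cv2
from station import sensors, get_image, order, ctrl
def snap(n,f):
    d=get_image(n); np.savez('pics/'+f+'.npz',**{k:np.array(v) for k,v in d.items()})
    cv2.imwrite('pics/'+f+'.png',d['image'][:,:,::-1]); return d
def load(f): return np.load('pics/'+f+'.npz')
def crop(f,u0,v0,u1,v1,s,o):
    im=cv2.imread('pics/'+f+'.png')[v0:v1,u0:u1]
    im=cv2.resize(im,None,fx=s,fy=s,interpolation=cv2.INTER_CUBIC); 
    step=20
    for u in range((u0//step+1)*step,u1,step):
        x=int((u-u0+.5)*s); cv2.line(im,(x,0),(x,6),(0,0,255),1); cv2.putText(im,str(u),(x-10,16),0,.35,(0,0,255),1)
    for v in range((v0//step+1)*step,v1,step):
        y=int((v-v0+.5)*s); cv2.line(im,(0,y),(6,y),(0,0,255),1); cv2.putText(im,str(v),(8,y+4),0,.35,(0,0,255),1)
    cv2.imwrite('pics/'+o+'.png',im)
def ray(d,u,v):
    p=cv2.undistortPoints(np.array([[[u,v]]],float),d['K'],d['D'])[0,0]
    R=d['R'];return -R.T@d['t'], R.T@np.array([p[0],p[1],1])
def atz(d,u,v,z):
    c,r=ray(d,u,v); return c+r*(z-c[2])/r[2]
def proj(d,X):
    X=np.atleast_2d(np.array(X,float)); return cv2.projectPoints(X,cv2.Rodrigues(d['R'])[0],d['t'],d['K'],d['D'])[0][:,0]
def tri(obs):
    A=np.zeros((3,3));b=np.zeros(3)
    for d,u,v in obs:
        c,r=ray(d,u,v); r=r/np.linalg.norm(r);P=np.eye(3)-np.outer(r,r);A+=P;b+=P@c
    return np.linalg.solve(A,b)
E
python3 - <<'E'
from h import *
np.set_printoptions(precision=4,suppress=True)
for n in ['side','top','wrist']:
    d=snap(n,n+'0'); print(n,-d['R'].T@d['t'],d['R'][2],d['K'][0,0],d['D'])
print(sensors.get_obs(),ctrl.nose_length)
E
```

```text
total 12
drwxr-xr-x  3 agent agent 4096 Dec  6 12:45 .
drwxr-xr-x 23 root  root  4096 Dec  6 12:45 ..
drwxr-xr-x  2 agent agent 4096 Dec  6 12:45 pics
side [0.4619 0.7976 0.8108] [ 0.0973 -0.7415 -0.6639] 446.08455103776544 [-0.0157  0.      0.      0.      0.    ]
top [0.2934 0.0241 1.3469] [ 0.2144 -0.0118 -0.9767] 472.5961078095566 [-0.0247  0.      0.      0.      0.    ]
wrist [ 0.2396 -0.5809  0.374 ] [-0.2868 -0.0774 -0.9549] 326.0807315105989 [-0.0388  0.      0.      0.      0.    ]
{'t': 0.15, 'q': array([-1.42  ,  0.0532,  1.614 , -0.    ,  1.476 , -0.119 ]), 'dq': array([ 0.    , -0.0016, -0.0042,  0.0011,  0.0004, -0.0015]), 'effort': array([ -0.0002, -39.4243, -37.0721,  -0.0002,   0.0047,  -0.    ]), 'tool_pos': array([ 0.1665, -0.6019,  0.2473]), 'tool_rot': array([-3.1115, -0.4222,  0.0001]), 'contact_force': array([-0.3161, -0.3582, -0.1829]), 'wrist_torque': array([-0.0102,  0.0142, -0.0746]), 'opening': 0.08517582246253591} 0.017
```

View pics/top0.png

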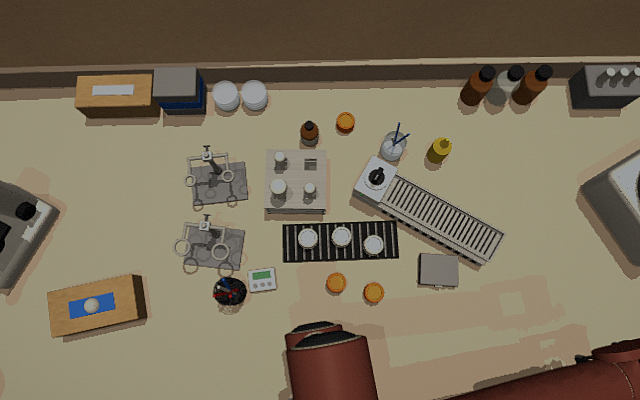

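View pics/side0.png

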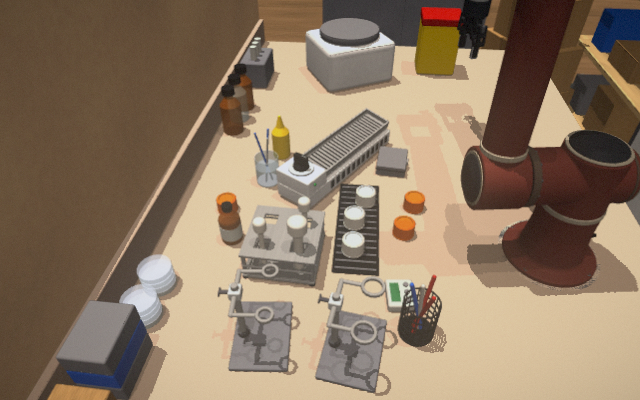

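View pics/wrist0.png

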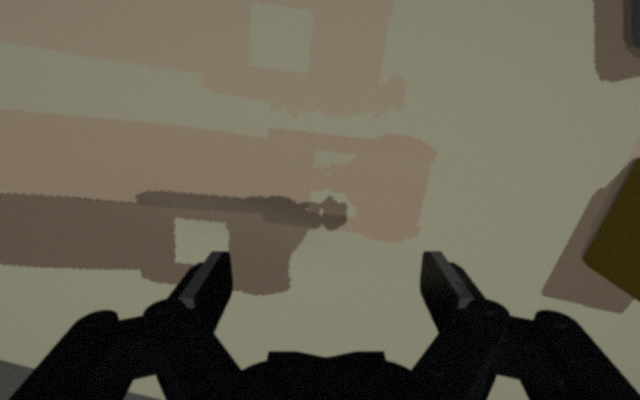

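```bash
python3 - <<'E'
from h import *
crop('top0',165,130,345,285,4.4,'c1')
crop('top0',270,130,520,290,3.2,'c2')
crop('side0',200,180,460,390,3,'c3')
crop('side0',220,110,460,280,3.2,'c4')
E
```

```text
(no output)
```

View pics/c1.png

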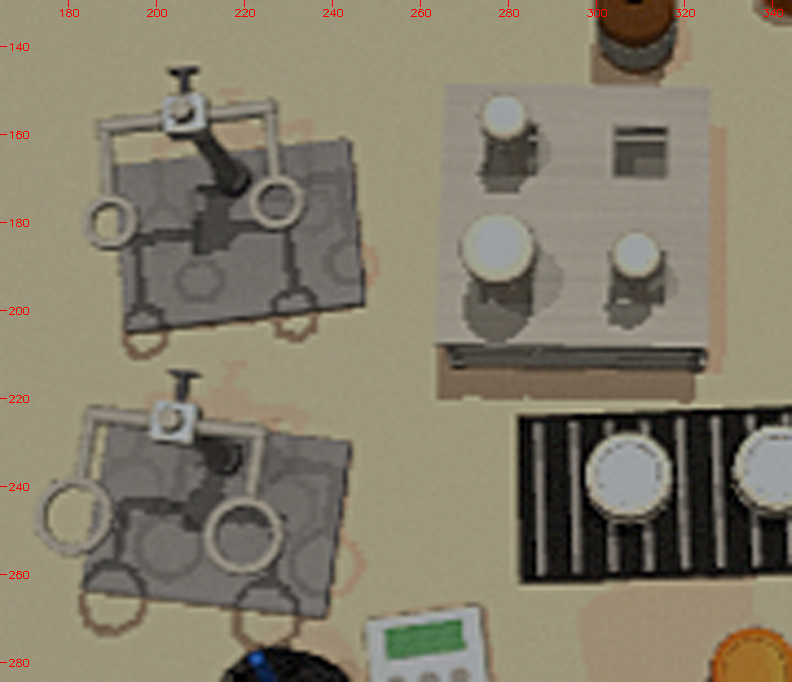

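View pics/c2.png

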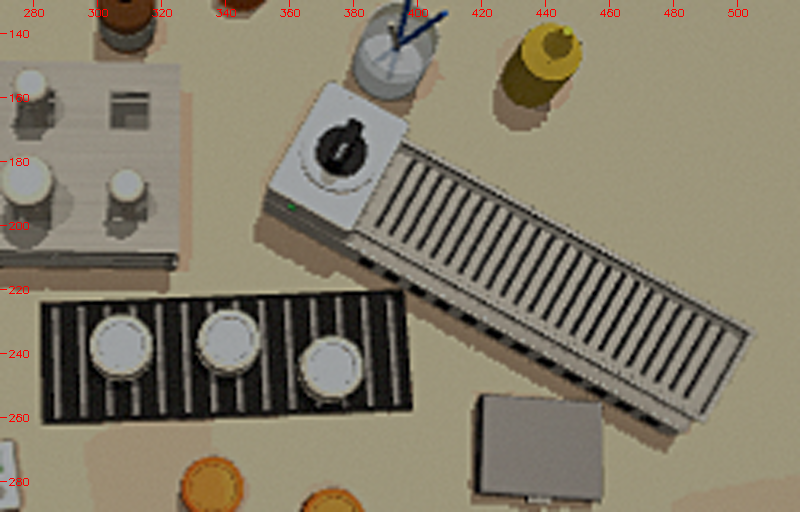

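View pics/c3.png

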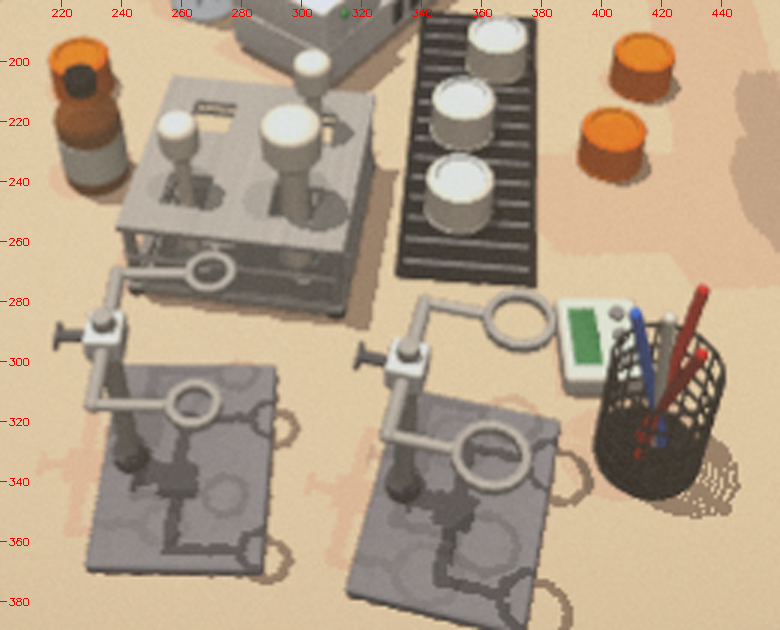

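View pics/c4.png

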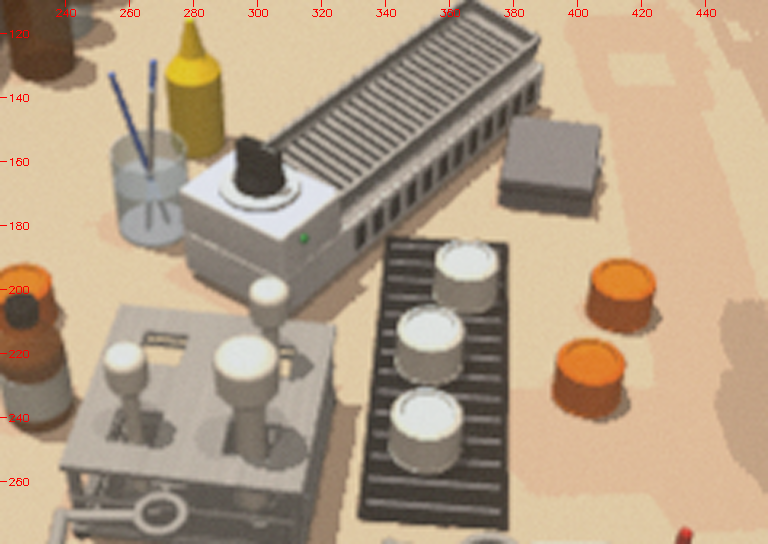

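```bash
python3 - <<'E'
from h import *
np.set_printoptions(precision=4,suppress=True)
T=load('top0');S=load('side0')
L=dict(fineL=(189.5,179.7,269.5,269.8,.146),fineR=(227.2,175.6,263.8,313.8,.146),bigL=(181.5,247.2,372.5,285.8,.146),bigR=(219.7,251.1,363.2,331.2,.146),
sBL=(279,155.9,258.5,220.8,.147),LG=(277.7,185.9,296.5,220.8,.158),sFR=(309.3,187.5,303.5,200.8,.147),
d0=(307.3,237.6,352.8,239.5,.0465),d1=(341,236.1,354.2,213.2,.0465),d2=(372.9,244.2,365.5,191.5,.0465))
# big rings L/R matching in side may be swapped
for k,(a,b,c,e,z) in L.items():
    print(k,tri([(T,a,b),(S,c,e)]),atz(T,a,b,z),atz(S,c,e,z))
for k in (('fineL','fineR'),('fineR','fineL'),('bigR','bigL')):
    a=L[k[0]];b=L[k[1]];print(k,tri([(T,a[0],a[1]),(S,b[2],b[3])]))
E
```

```text
fineL [0.5968 0.3276 0.2396] [0.6173 0.353  0.146 ] [0.6243 0.2494 0.146 ]
fineR [0.6479 0.275  0.0374] [0.6263 0.2542 0.146 ] [0.6145 0.35   0.146 ]
bigL [0.4296 0.3404 0.2387] [0.44  0.367 0.146] [0.4254 0.2661 0.146 ]
bigR [0.4376 0.2925 0.035 ] [0.4281 0.2694 0.146 ] [0.4386 0.3654 0.146 ]
sBL [0.6758 0.1177 0.1476] [0.6773 0.1177 0.147 ] [0.6748 0.1174 0.147 ]
LG [0.5915 0.1205 0.1589] [0.5926 0.1205 0.158 ] [0.5907 0.1198 0.158 ]
sFR [0.5886 0.039  0.1452] [0.5893 0.0389 0.147 ] [0.5871 0.0414 0.147 ]
d0 [0.471  0.0484 0.0418] [0.4715 0.0482 0.0465] [0.4698 0.0533 0.0465]
d1 [ 0.473  -0.0453  0.0415] [ 0.4736 -0.0452  0.0465] [ 0.4717 -0.0396  0.0465]
d2 [ 0.4479 -0.1328  0.0434] [ 0.4491 -0.1327  0.0465] [ 0.4464 -0.1287  0.0465]
('fineL', 'fineR') [0.615  0.3521 0.1495]
('fineR', 'fineL') [0.624  0.2532 0.1509]
('bigR', 'bigL') [0.4266 0.2688 0.1497]
```

```bash
cat >> h.py <<'E'
from scipy.spatial.transform import Rotation as Ro
np.set_printoptions(precision=4,suppress=True)
def go(x,y,z,ang=None):
    o=sensors.get_obs(); R=Ro.from_rotvec(o['tool_rot']).as_matrix()
    d=R.T@(np.array([x,y,z])-o['tool_pos'])*100
    a=np.degrees(np.arctan2(R[1,0],R[0,0]))
    tw=0 if ang is None else (a-ang+180)%360-180
    print('pos',o['tool_pos'],'ang %.2f'%a,'tilt',R[:,2],'q6 %.2f'%o['q'][5],'t %.2f'%o['t'],'F',o['contact_force'],'op %.4f'%o['opening'])
    print('delta cm',np.round(d,2),'twist %.1f'%tw,'len %.1f'%np.linalg.norm(d))
E
python3 -c "
from h import *
go(.588,.040,.28,0)"
```

```text
pos [ 0.1665 -0.6019  0.2473] ang 15.45 tilt [-0.0003  0.0016 -1.    ] q6 -0.12 t 0.15 F [-0.3161 -0.3582 -0.1829] op 0.0852
delta cm [ 57.73 -50.65  -3.18] twist 15.5 len 76.9
```

Call:
move_arm --pt "4 -3.5 -1.5 5 4.5" --pt "8 -7 -3 10 4.5" --pt "12.5 -11 -3.2 15.5 4.5" --pt "17 -15 -3.2 15.5 4.5" --pt "21.5 -19 -3.2 15.5 4.5"

```text
t: 0.78
tool_pos: [0.3238, -0.3602, 0.2801]
tool_rot: [-3.142, 0.002, -0.0]
contact_force: [1.2, -0.3, -0.5]
opening: 0.0452
```

```bash
python3 -c "
from h import *
go(.588,.040,.28,0)"
```

```text
pos [ 0.3238 -0.3602  0.2801] ang -0.07 tilt [ 0.0003  0.     -1.    ] q6 0.58 t 0.78 F [ 1.1694 -0.2835 -0.521 ] op 0.0452
delta cm [ 26.37 -40.05   0.02] twist -0.1 len 48.0
```

Call:
move_arm --pt "3 -5 0 0 4.5" --pt "6 -10 0 0 4.5" --pt "9 -15 0 0 4.5" --pt "12 -20 0 0 4.5" --pt "15 -25 0 0 4.5"

```text
t: 1.4
tool_pos: [0.4739, -0.1102, 0.2802]
tool_rot: [3.141, -0.001, 0.0]
contact_force: [0.4, 0.4, 0.8]
opening: 0.0451
```

Call:
move_arm --pt "3 -4 0 0 4.5" --pt "6 -9 0 0 4.5" --pt "9 -13 0 0 4.5" --pt "11.4 -15 0 0 4.5" --pt "11.4 -15 0 0 4.5"

```text
t: 2.02
tool_pos: [0.588, 0.0393, 0.2794]
tool_rot: [-3.141, -0.003, 0.002]
contact_force: [-0.1, -0.8, -1.0]
opening: 0.0449
```

```bash
python3 -c "
from h import *
go(.588,.040,.28,0)
snap('wrist','w1')"
```

```text
pos [0.588  0.0393 0.2794] ang 0.11 tilt [-0.0015  0.0001 -1.    ] q6 1.51 t 2.02 F [-0.0648 -0.8182 -1.0362] op 0.0449
delta cm [-0.   -0.07 -0.06] twist 0.1 len 0.1
```

View pics/w1.png

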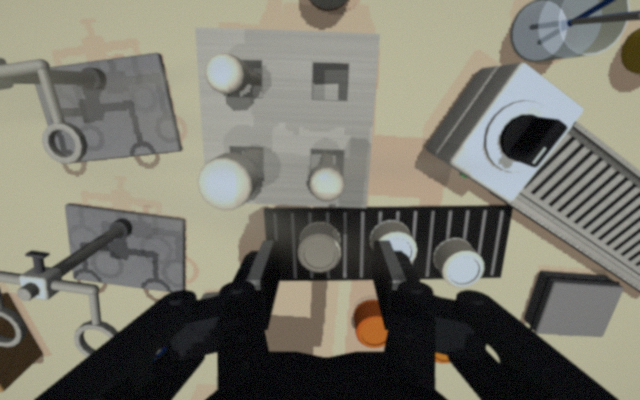

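```bash
python3 -c "
from h import *
W=load('w1')
print(-W['R'].T@W['t'],W['R'][2])
for n,p,z in (('sFR',(326,182),.147),('sBL',(226,73),.147),('LG',(227,181),.158),('fineR',(65,142),.146),('bigR',(96,338),.146),('d2',(462,262),.0465)): print(n,atz(W,*p,z))
crop('w1',190,10,380,220,3.7,'c5')
"
```

```text
[0.664  0.0403 0.4061] [-0.2987 -0.0001 -0.9544]
sFR [0.5923 0.0402 0.147 ]
sBL [0.6774 0.1155 0.147 ]
LG [0.5962 0.1185 0.158 ]
fineR [0.6261 0.2538 0.146 ]
bigR [0.4297 0.271  0.146 ]
d2 [ 0.4612 -0.1299  0.0465]
```

View pics/c5.png

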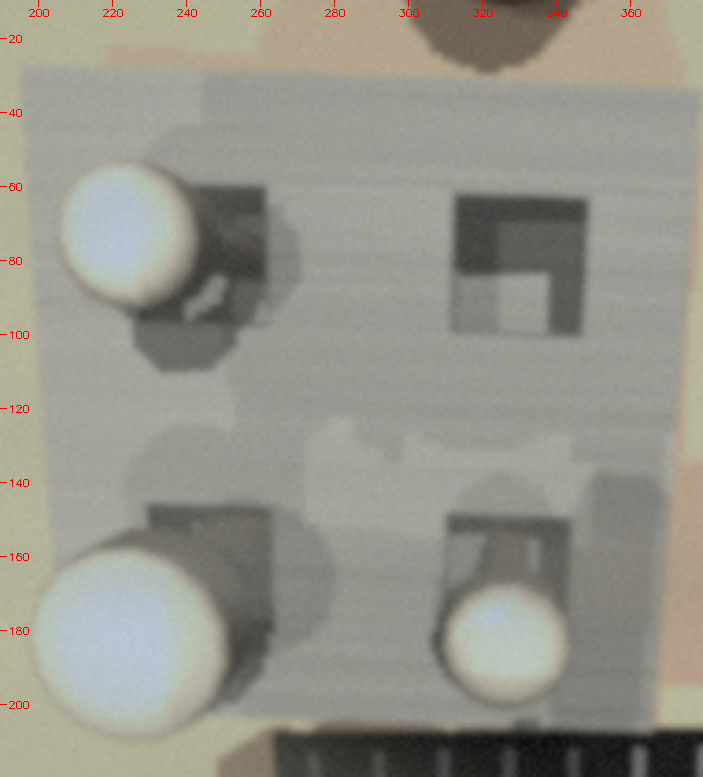

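Call:
move_arm --pt "0.2 0 4 0 4.5" --pt "0.2 0 8 0 4.5" --pt "0.2 0 11 0 4.5" --pt "0.2 0 13 0 4.5" --pt "0.2 0 14 0 4.5" --newtons 40

```text
t: 2.7
tool_pos: [0.5888, 0.0373, 0.1394]
tool_rot: [3.142, -0.002, -0.002]
contact_force: [1.0, -0.0, 0.1]
opening: 0.0449
```

```bash
python3 -c "
from h import *
go(.590,.040,.139,0)
snap('wrist','w2');snap('side','s2');crop('s2',240,150,400,290,4.5,'c6')"
```

```text
pos [0.5888 0.0373 0.1394] ang -0.09 tilt [-0.0012 -0.     -1.    ] q6 1.51 t 2.70 F [ 0.9858 -0.0485  0.1284] op 0.0449
delta cm [ 0.12 -0.27  0.04] twist -0.1 len 0.3
```

View pics/c6.png

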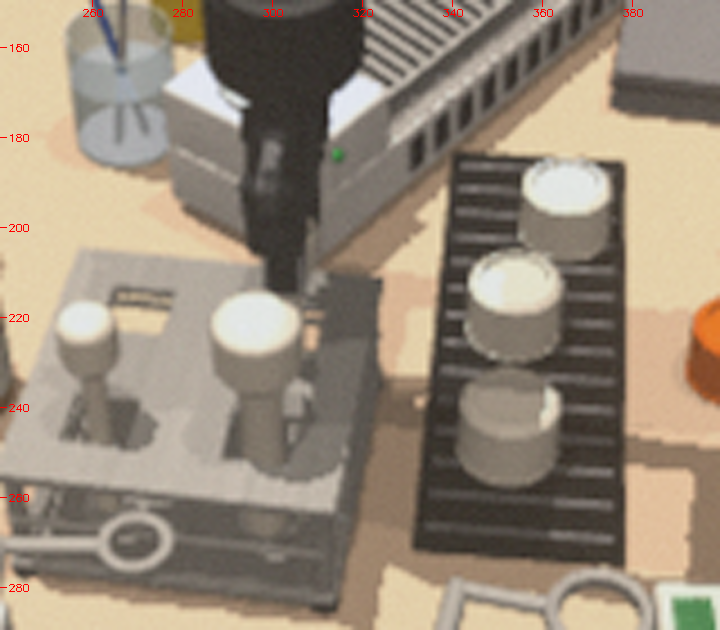

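View pics/w2.png

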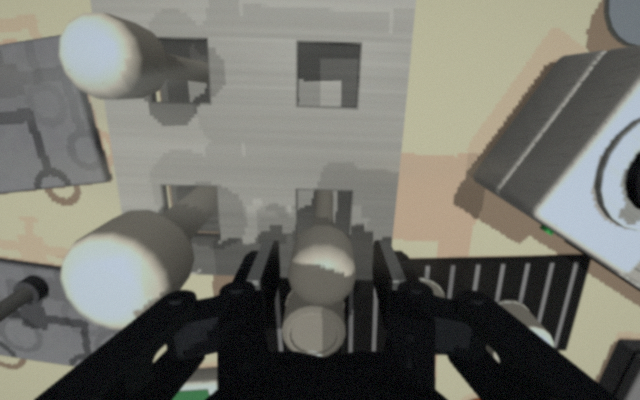

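Call:
move_arm --pt "0 0 0 0 3" --pt "0 0 0 0 2" --pt "0 0 0 0 1.5" --pt "0 0 0 0 1.5" --pt "0 0 0 0 1.5" --newtons 40

```text
t: 3.42
tool_pos: [0.5905, 0.0378, 0.1419]
tool_rot: [3.141, -0.001, 0.004]
contact_force: [0.3, -0.1, 5.1]
opening: 0.0285
```

Call:
move_arm --pt "0 0 -2 0 1.5" --pt "0 0 -6 0 1.5" --pt "0 0 -11 0 1.5" --pt "0 0 -16 0 1.5" --pt "0 0 -19 0 1.5"

```text
t: 4.05
tool_pos: [0.5898, 0.0379, 0.3345]
tool_rot: [3.141, -0.001, 0.006]
contact_force: [-0.7, 0.1, -0.5]
opening: 0.0286
```

```bash
python3 -c "
from h import *
go(.625,.252,.33,0)
snap('wrist','w3');snap('side','s3');crop('s3',200,20,420,230,3,'c7')"
```

```text
pos [0.5898 0.0379 0.3345] ang -0.04 tilt [ 0.0041 -0.0003 -1.    ] q6 1.51 t 4.05 F [-0.7116  0.0851 -0.5433] op 0.0286
delta cm [  3.5  -21.41   0.46] twist -0.0 len 21.7
```

View pics/c7.png

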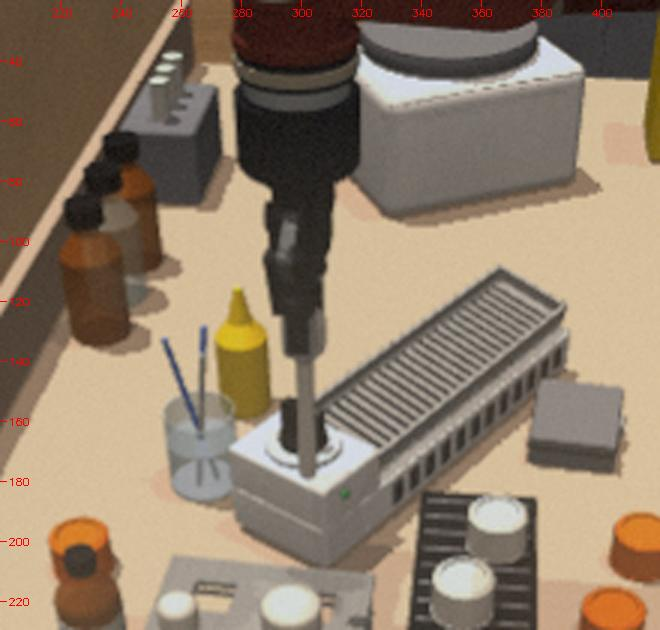

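View pics/w3.png

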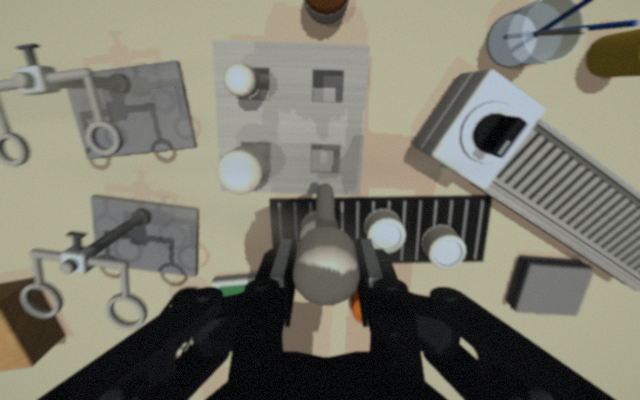

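```bash
python3 -c "
from h import *
crop('w3',280,160,380,320,4.5,'c8'); crop('s3',270,120,340,190,8,'c9')
S=load('s3');W=load('w3')
for z in (.34,.30,.25,.211,.20): print(z,proj(S,[.59,.0385,z]),proj(W,[.59,.0385,z]))
"
```

```text
0.34 [[299.5641 126.5358]] [[326.638  277.7567]]
0.3 [[300.215  143.4145]] [[326.4538 237.8623]]
0.25 [[300.9786 163.1932]] [[326.3111 207.004 ]]
0.211 [[301.5387 177.6894]] [[326.2358 190.7462]]
0.2 [[301.6914 181.6403]] [[326.2183 186.9659]]
```

View pics/c8.png

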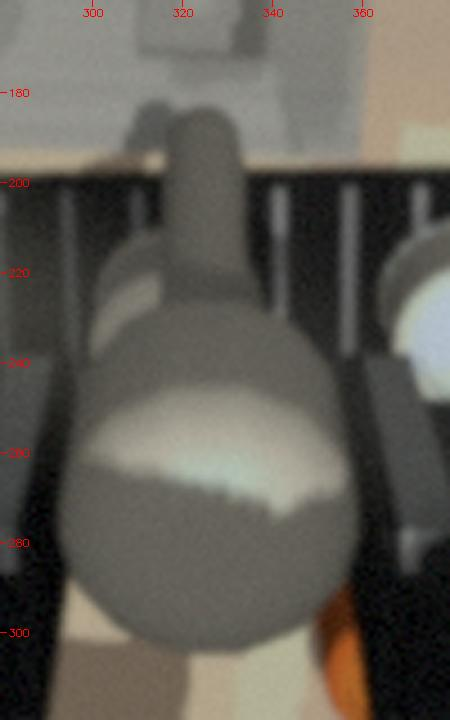

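View pics/c9.png

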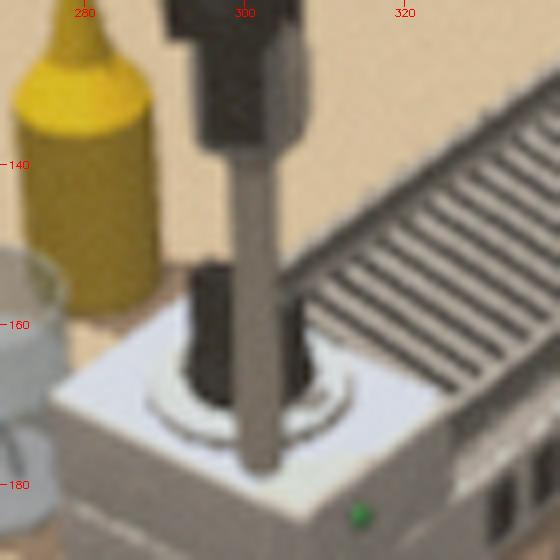

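Call:
move_arm --pt "0.3 -4 0 0 1.5" --pt "0.8 -10 0 0 1.5" --pt "1.3 -16 0 0 1.5" --pt "1.8 -22 0 0 1.5" --pt "2.3 -27 0 0 1.5"

```text
t: 4.78
tool_pos: [0.6117, 0.3099, 0.3277]
tool_rot: [3.14, 0.0, -0.005]
contact_force: [1.4, 0.2, -1.0]
opening: 0.0282
```

Call:
move_arm --pt "0.2 -3 0 0 1.5" --pt "0.3 -4.4 0 0 1.5" --pt "0.3 -4.4 0 0 1.5"

```text
t: 5.15
tool_pos: [0.6153, 0.3518, 0.3287]
tool_rot: [3.14, -0.0, -0.003]
contact_force: [-0.5, -0.2, -1.0]
opening: 0.0289
```

```bash
python3 -c "
from h import *
go(.6155,.352,.33,0)
snap('wrist','w4');snap('side','s4');snap('top','t4');crop('s4',210,160,350,300,5,'c7');crop('w4',240,140,440,320,4,'c8')
S=load('s4');W=load('w4');T=load('t4')
o=sensors.get_obs()['tool_pos']
for z in (.33,.211,.150): print(z,proj(S,[o[0],o[1],z]),proj(W,[o[0],o[1],z]),proj(T,[o[0],o[1],z]))
"
```

```text
pos [0.6153 0.3518 0.3287] ang -0.00 tilt [-0.0021 -0.0014 -1.    ] q6 1.99 t 5.15 F [-0.45   -0.2376 -1.0339] op 0.0289
delta cm [ 0.02 -0.02 -0.13] twist -0.0 len 0.1
0.33 [[252.1236 241.7252]] [[331.0379 271.8447]] [[169.0096 159.3995]]
0.211 [[259.5674 291.1796]] [[328.5441 191.5341]] [[183.6102 173.5904]]
0.15 [[262.807  312.6462]] [[327.9619 172.8464]] [[190.0377 179.8344]]
```

View pics/c7.png

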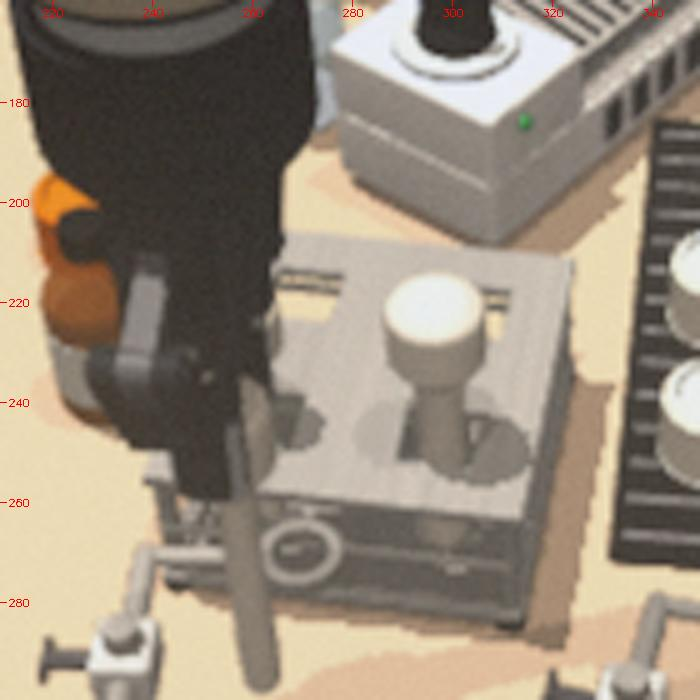

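View pics/c8.png

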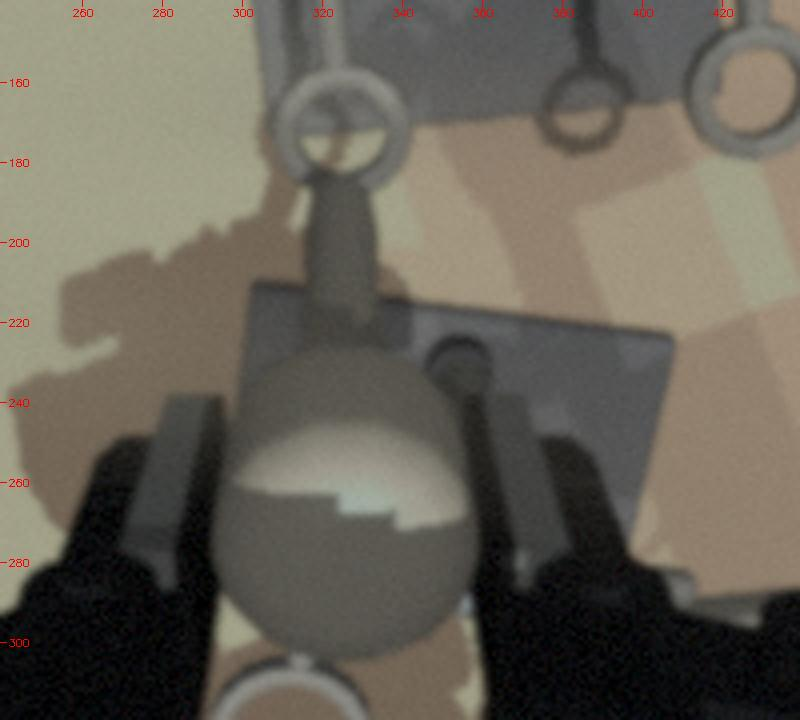

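Call:
move_arm --pt "0 0 2 0 1.5" --pt "0 0 4 0 1.5" --pt "0 0 5 0 1.5" --pt "0 0 5.7 0 1.5" --pt "0 0 6.3 0 1.5"

```text
t: 5.92
tool_pos: [0.6158, 0.3519, 0.2671]
tool_rot: [-3.141, 0.001, -0.001]
contact_force: [-0.2, 0.5, -0.6]
opening: 0.0284
```

```bash
python3 -c "
from h import *
go(.6155,.352,.174,0)
snap('wrist','w5');snap('side','s5');crop('s5',210,200,350,340,4.5,'c7');crop('w5',240,140,440,320,4,'c8')
"
```

```text
pos [0.6158 0.3519 0.2671] ang -0.04 tilt [ 0.0004  0.0002 -1.    ] q6 1.99 t 5.92 F [-0.1576  0.5495 -0.6071] op 0.0284
delta cm [-0.03 -0.01  9.31] twist -0.0 len 9.3
```

View pics/c7.png

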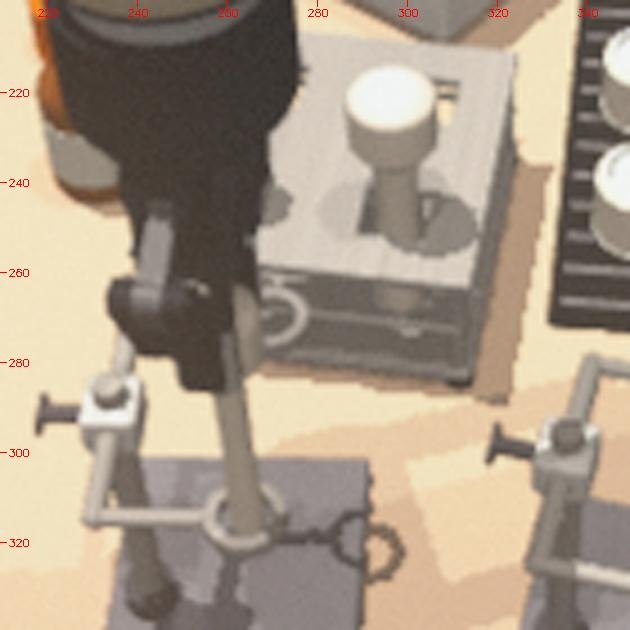

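View pics/c8.png

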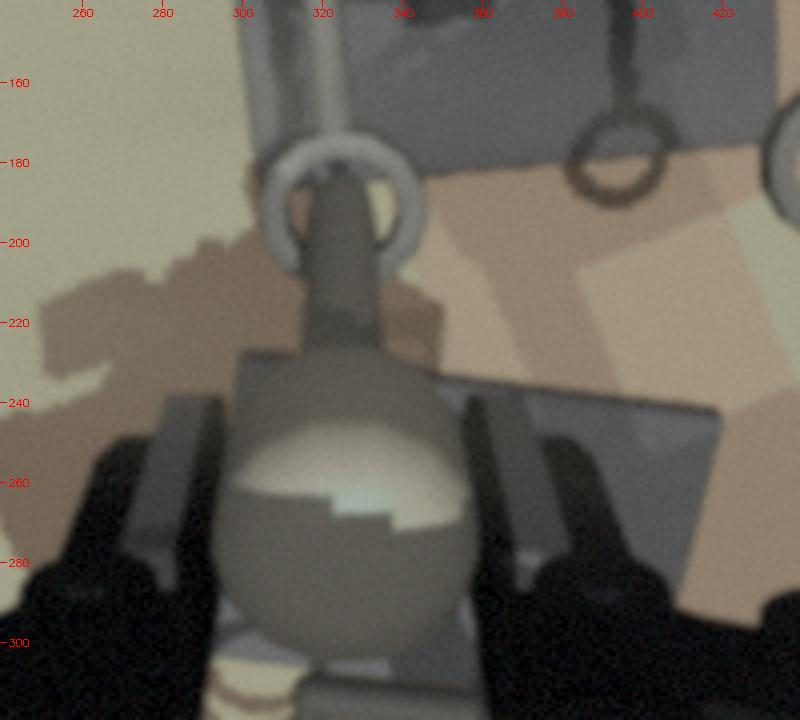

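Call:
move_arm --pt "0 0 1.5 0 1.5" --pt "0 0 3.5 0 1.5" --pt "0 0 5.5 0 1.5" --pt "0 0 7.5 0 1.5" --pt "0 0 8.8 0 1.5"

```text
t: 6.65
tool_pos: [0.6149, 0.3515, 0.1767]
tool_rot: [3.141, -0.001, -0.004]
contact_force: [-0.1, -1.0, -1.0]
opening: 0.0287
```

```bash
python3 -c "
from h import *
go(.6155,.352,.174,0)
snap('side','s5');crop('s5',210,240,350,380,4.5,'c7')
"
```

```text
pos [0.6149 0.3515 0.1767] ang -0.04 tilt [-0.0024 -0.0011 -1.    ] q6 1.99 t 6.65 F [-0.0691 -1.0462 -0.9897] op 0.0287
delta cm [ 0.06 -0.05  0.27] twist -0.0 len 0.3
```

View pics/c7.png

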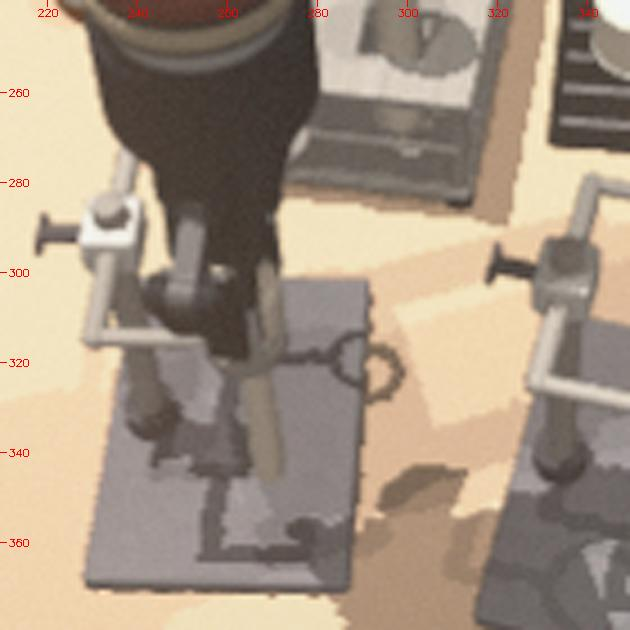

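Call:
move_arm --pt "0 0 0.2 0 1.5" --pt "0 0 0.2 0 3.5" --pt "0 0 0.2 0 4.5" --pt "0 0 0.2 0 4.8" --pt "0 0 -1 0 4.8"

```text
t: 7.32
tool_pos: [0.615, 0.3516, 0.1885]
tool_rot: [3.141, -0.001, -0.003]
contact_force: [0.7, 0.2, -0.8]
opening: 0.0478
```

Call:
move_arm --pt "0 0 -3 0 4.5" --pt "0 0 -7 0 4.5" --pt "2 6 -8 0 4.5" --pt "3.2 12 -8 0 4.5" --pt "5 18 -8 0 4.5"

```text
t: 7.95
tool_pos: [0.6659, 0.1707, 0.2713]
tool_rot: [-3.141, -0.0, -0.004]
contact_force: [0.9, -0.2, 0.4]
opening: 0.0446
```

```bash
python3 -c "
from h import *
go(.677,.117,.139,0)
snap('side','s6');crop('s6',210,240,350,380,4.5,'c7')
"
```

```text
pos [0.6659 0.1707 0.2713] ang 0.00 tilt [ 0.0024  0.0004 -1.    ] q6 1.71 t 7.95 F [ 0.9414 -0.2053  0.3674] op 0.0446
delta cm [ 1.08  5.37 13.23] twist 0.0 len 14.3
```

View pics/c7.png

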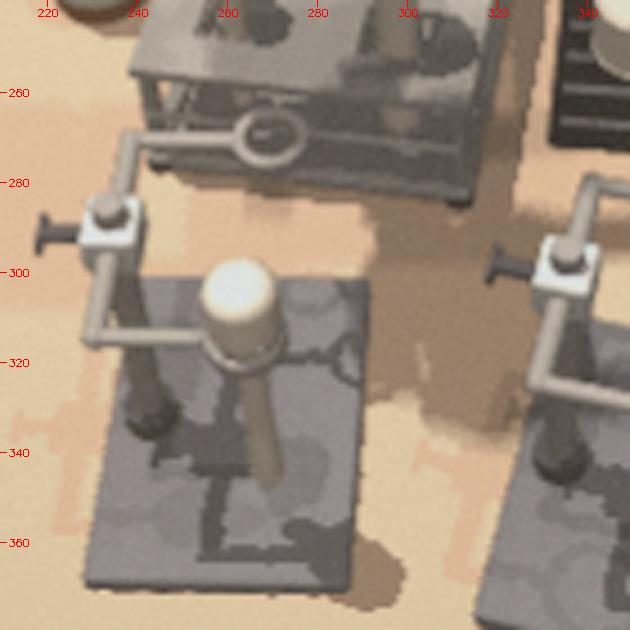

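Call:
move_arm --pt "1.05 4 0 0 4.5" --pt "1.05 5.4 3 0 4.5" --pt "1.05 5.4 8 0 4.5" --pt "1.05 5.4 11 0 4.5" --pt "1.05 5.4 13.1 0 4.5"

```text
t: 8.62
tool_pos: [0.6756, 0.1182, 0.1372]
tool_rot: [3.142, -0.001, -0.002]
contact_force: [-0.2, 0.9, 0.2]
opening: 0.0452
```

```bash
python3 -c "
from h import *
go(.677,.117,.139,0)
snap('wrist','w6');crop('w6',200,180,440,340,3.2,'c7')
"
```

```text
pos [0.6756 0.1182 0.1372] ang -0.05 tilt [-0.001 -0.    -1.   ] q6 1.64 t 8.62 F [-0.1865  0.8997  0.1731] op 0.0452
delta cm [ 0.14  0.12 -0.18] twist -0.0 len 0.3
```

View pics/c7.png

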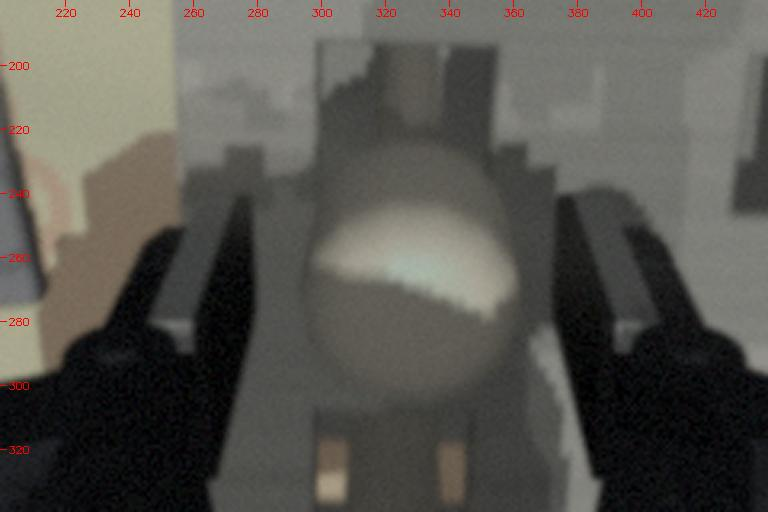

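Call:
move_arm --pt "0 0 0 0 3" --pt "0 0 0 0 2" --pt "0 0 0 0 1.5" --pt "0 0 0 0 1.5" --pt "0 0 0 0 1.5" --newtons 40

```text
t: 9.3
tool_pos: [0.6763, 0.1182, 0.1391]
tool_rot: [-3.141, 0.001, -0.002]
contact_force: [0.9, -0.7, 2.2]
opening: 0.0284
```

Call:
move_arm --pt "0 0 -2 0 1.5" --pt "0 0 -7 0 1.5" --pt "0 0 -12 0 1.5" --pt "0 0 -17 0 1.5" --pt "0 0 -19 0 1.5"

```text
t: 9.93
tool_pos: [0.6771, 0.1182, 0.3345]
tool_rot: [-3.141, 0.001, -0.013]
contact_force: [-0.4, 0.7, -1.2]
opening: 0.0284
```

```bash
python3 -c "
from h import *
go(.625,.252,.327,0)
"
```

```text
pos [0.6771 0.1182 0.3345] ang -0.04 tilt [ 0.008   0.0005 -1.    ] q6 1.64 t 9.93 F [-0.3911  0.6615 -1.2124] op 0.0284
delta cm [ -5.22 -13.37   0.71] twist -0.0 len 14.4
```

Call:
move_arm --pt "-1.7 -4.5 0 0 1.5" --pt "-3.6 -9.5 0 0 1.5" --pt "-5.1 -13.4 0 0 1.5" --pt "-5.1 -13.4 0 0 1.5" --pt "-5.1 -13.4 2 0 1.5"

```text
t: 10.55
tool_pos: [0.6258, 0.252, 0.3092]
tool_rot: [-3.141, 0.001, -0.005]
contact_force: [-0.5, 0.2, -1.3]
opening: 0.0287
```

```bash
python3 -c "
from h import *
go(.625,.252,.267,0)
snap('wrist','w7');snap('side','s7');crop('s7',210,180,350,320,4.5,'c7');crop('w7',240,140,440,320,4,'c8')
S=load('s7');W=load('w7')
o=sensors.get_obs()['tool_pos']
for z in (.33,.183,.150): print(z,proj(S,[o[0],o[1],z]),proj(W,[o[0],o[1],z]))
"
```

```text
pos [0.6258 0.252  0.3092] ang -0.04 tilt [ 0.0032  0.0003 -1.    ] q6 1.84 t 10.55 F [-0.4503  0.2163 -1.2902] op 0.0287
delta cm [-0.09  0.01  4.22] twist -0.0 len 4.2
0.33 [[260.8456 198.0713]] [[331.9347 304.0763]]
0.183 [[267.9829 257.4765]] [[328.7841 192.048 ]]
0.15 [[269.3652 268.9531]] [[328.4848 181.4574]]
```

View pics/c7.png

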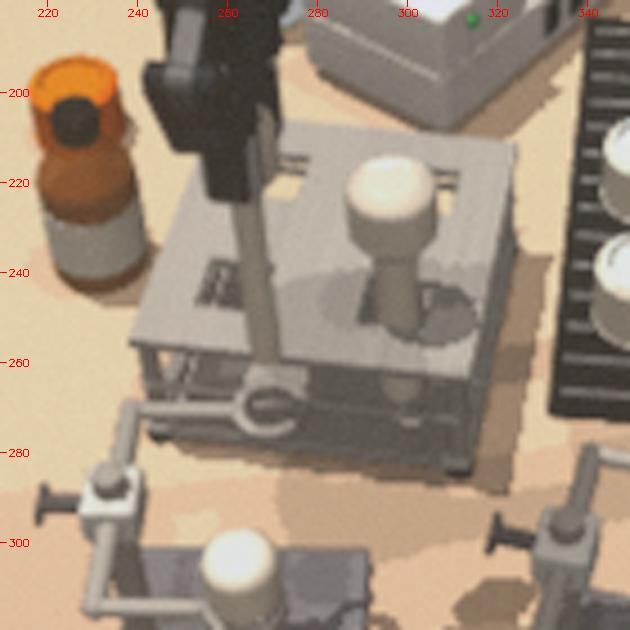

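View pics/c8.png

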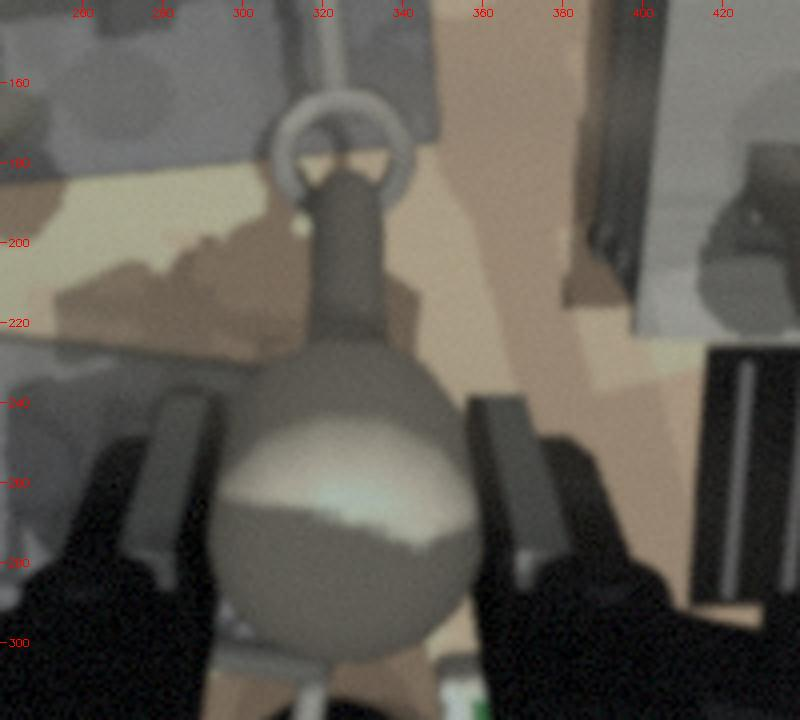

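Call:
move_arm --pt "0 0 1.2 0 1.5" --pt "0 0 2.4 0 1.5" --pt "0 0 3.2 0 1.5" --pt "0 0 4.0 0 1.5" --pt "0 0 5 0 1.5"

```text
t: 11.28
tool_pos: [0.6252, 0.2522, 0.2581]
tool_rot: [-3.141, 0.001, -0.001]
contact_force: [0.1, 0.6, -1.5]
opening: 0.0284
```

Call:
move_arm --pt "0 0 1.5 0 1.5" --pt "0 0 3.5 0 1.5" --pt "0 0 5.5 0 1.5" --pt "0 0 7.5 0 1.5" --pt "0 0 8.4 0 1.5"

```text
t: 11.9
tool_pos: [0.6242, 0.2522, 0.1723]
tool_rot: [-3.142, 0.001, 0.004]
contact_force: [-4.0, 2.1, 11.4]
opening: 0.0287
```

```bash
python3 -c "
from h import *
go(.625,.252,.1735,0)
snap('side','s8');crop('s8',210,200,350,340,4.5,'c7')
"
```

```text
pos [0.6242 0.2522 0.1723] ang -0.05 tilt [-0.0027  0.0001 -1.    ] q6 1.84 t 11.90 F [-4.0086  2.0882 11.3777] op 0.0287
delta cm [ 0.08  0.02 -0.12] twist -0.0 len 0.1
```

View pics/c7.png

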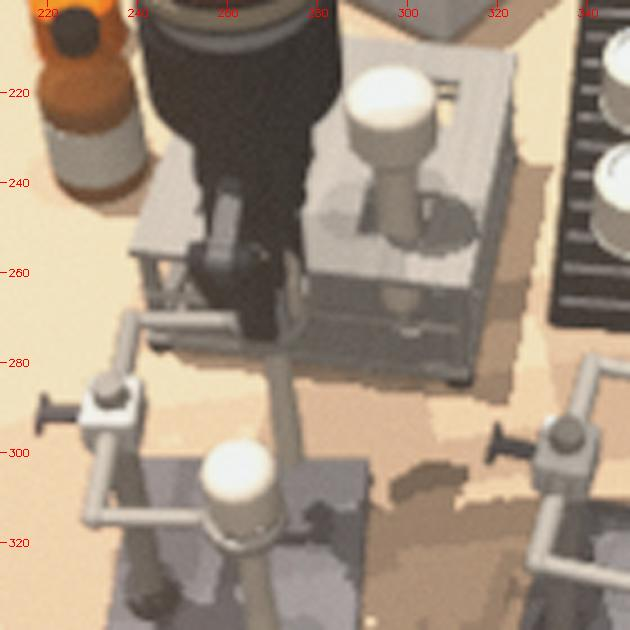

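Seated on its cone (11 N). Release.

Call:
move_arm --pt "0 0 0 0 3.5" --pt "0 0 0 0 4.5" --pt "0 0 0 0 4.8" --pt "0 0 -1 0 4.8" --pt "0 0 -3 0 5.6"

```text
t: 12.58
tool_pos: [0.6246, 0.252, 0.2046]
tool_rot: [3.141, -0.001, -0.002]
contact_force: [0.7, -0.4, -0.3]
opening: 0.0557
```

Call:
move_arm --pt "0 0 -4 0 5.6" --pt "0 3 -7 0 5.6" --pt "-1 7 -8 0 5.6" --pt "-2.5 11 -8 0 5.6" --pt "-3.2 13.2 -8 0 5.6"

```text
t: 13.2
tool_pos: [0.5929, 0.1188, 0.2865]
tool_rot: [-3.141, 0.003, -0.005]
contact_force: [-0.1, -0.5, -0.6]
opening: 0.0558
```

```bash
python3 -c "
from h import *
go(.593,.1200,.149,0)
snap('side','s9');crop('s9',210,200,350,340,4.5,'c7')
"
```

```text
pos [0.5929 0.1188 0.2865] ang -0.11 tilt [ 0.0029  0.0003 -1.    ] q6 1.65 t 13.20 F [-0.0991 -0.4596 -0.5624] op 0.0558
delta cm [-0.03 -0.12 13.75] twist -0.1 len 13.8
```

View pics/c7.png

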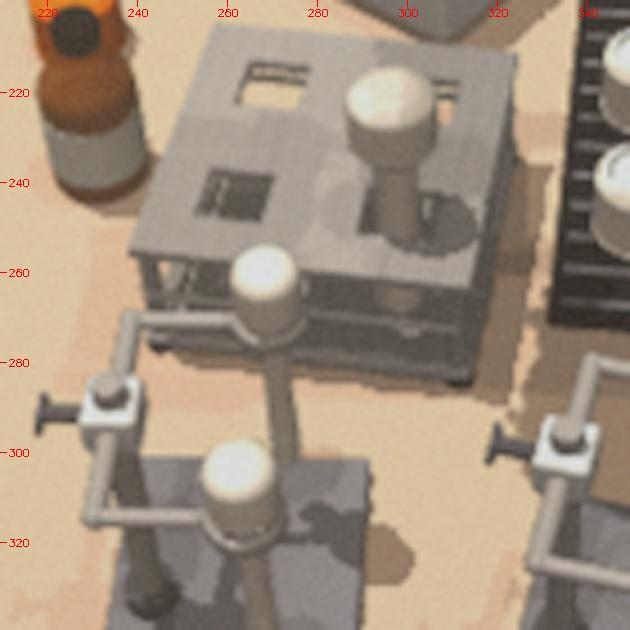

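Both small pestles hang. Now the large one.

Call:
move_arm --pt "0 -0.1 4 0 5.8" --pt "0 -0.1 8 0 5.8" --pt "0 -0.1 11 0 5.8" --pt "0 -0.1 13 0 5.8" --pt "0 -0.1 13.6 0 5.8"

```text
t: 13.88
tool_pos: [0.5925, 0.1215, 0.1472]
tool_rot: [-3.142, 0.001, 0.003]
contact_force: [0.8, -0.3, -0.1]
opening: 0.0583
```

```bash
python3 -c "
from h import *
go(.593,.1200,.149,0)
snap('wrist','w10');crop('w10',200,180,440,380,3.2,'c7')
"
```

```text
pos [0.5925 0.1215 0.1472] ang -0.02 tilt [-0.0017  0.0001 -1.    ] q6 1.65 t 13.88 F [ 0.8317 -0.2788 -0.0588] op 0.0583
delta cm [ 0.05  0.15 -0.18] twist -0.0 len 0.2
```

View pics/c7.png

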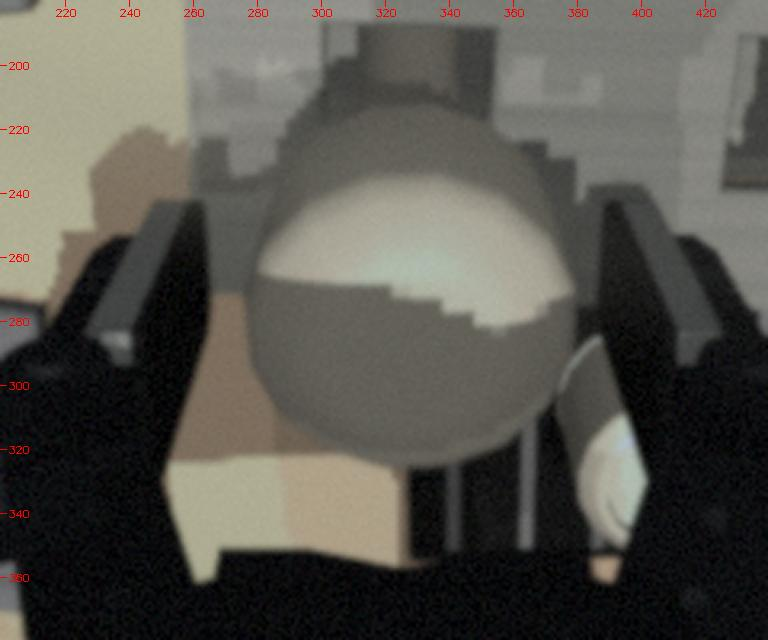

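Call:
move_arm --pt "0 0 -0.2 0 4.5" --pt "0 0 -0.2 0 3.5" --pt "0 0 -0.2 0 3" --pt "0 0 -0.2 0 3" --pt "0 0 -0.2 0 3" --newtons 60

```text
t: 14.55
tool_pos: [0.5941, 0.1213, 0.1523]
tool_rot: [-3.141, 0.001, -0.005]
contact_force: [-0.3, 0.3, 5.7]
opening: 0.042
```

Call:
move_arm --pt "0 0 -2 0 3" --pt "0 0 -7 0 3" --pt "0 0 -12 0 3" --pt "0 0 -17 0 3" --pt "0 0 -19 0 3"

```text
t: 15.18
tool_pos: [0.5937, 0.1213, 0.3449]
tool_rot: [-3.141, 0.001, -0.009]
contact_force: [-0.7, 0.5, -2.5]
opening: 0.0418
```

```bash
python3 -c "
from h import *
go(.428,.269,.339,0)
"
```

```text
pos [0.5937 0.1213 0.3449] ang -0.04 tilt [ 0.0058  0.0005 -1.    ] q6 1.65 t 15.18 F [-0.677   0.4516 -2.5382] op 0.0418
delta cm [-16.58 -14.76   0.5 ] twist -0.0 len 22.2
```

Call:
move_arm --pt "-3 -2.7 0 0 3" --pt "-7 -6.2 0 0 3" --pt "-11.5 -10.2 0 0 3" --pt "-15 -13.4 0 0 3" --pt "-16.5 -14.7 0 0 3"

```text
t: 15.8
tool_pos: [0.4259, 0.2693, 0.3388]
tool_rot: [3.141, 0.003, -0.003]
contact_force: [0.5, 0.3, -0.4]
opening: 0.0422
```

Call:
move_arm --pt "0 0 0 0 3" --pt "0 0 2 0 3" --pt "0 0 2 0 3"

```text
t: 16.18
tool_pos: [0.4277, 0.267, 0.3166]
tool_rot: [3.139, -0.004, -0.008]
contact_force: [-0.7, 0.6, -1.5]
opening: 0.0421
```

```bash
python3 -c "
from h import *
go(.428,.269,.339,0)
snap('wrist','w11');snap('side','s11');crop('s11',290,180,430,320,4.5,'c7');crop('w11',240,140,440,340,3.5,'c8')
S=load('s11');W=load('w11')
o=sensors.get_obs()['tool_pos']
for z in (.33,.183,.150): print(z,proj(S,[o[0],o[1],z]),proj(W,[o[0],o[1],z]))
"
```

```text
pos [0.4277 0.267  0.3166] ang -0.14 tilt [-0.0054 -0.0027 -1.    ] q6 1.98 t 16.18 F [-0.7023  0.5541 -1.4607] op 0.0421
delta cm [ 0.02 -0.19 -2.24] twist -0.1 len 2.2
0.33 [[379.3271 213.583 ]] [[327.1064 287.7266]]
0.183 [[372.3833 273.4147]] [[326.0002 185.3413]]
0.15 [[371.0462 284.8998]] [[325.8924 175.3751]]
```

View pics/c7.png

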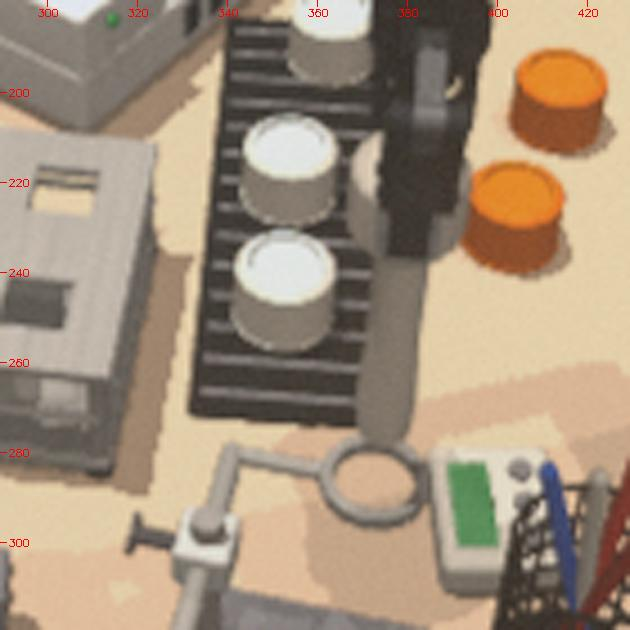

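View pics/c8.png

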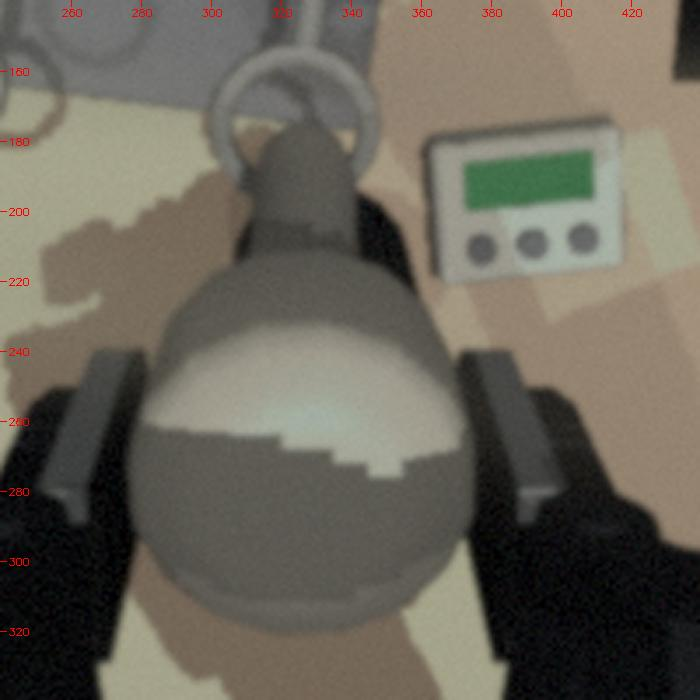

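Call:
move_arm --pt "0 -0.2 1.2 0 3" --pt "0 -0.2 2.4 0 3" --pt "0 -0.2 3.2 0 3" --pt "0 -0.2 4.0 0 3" --pt "0 -0.2 5 0 3"

```text
t: 16.9
tool_pos: [0.4281, 0.2704, 0.27]
tool_rot: [-3.141, 0.001, -0.001]
contact_force: [0.1, -0.3, -0.8]
opening: 0.0419
```

```bash
python3 -c "
from h import *
go(.428,.269,.177,0)
snap('wrist','w12');snap('side','s12');crop('s12',290,180,430,320,4.5,'c7');crop('w12',240,140,440,340,3.5,'c8')
"
```

```text
pos [0.4281 0.2704 0.27  ] ang -0.04 tilt [ 0.0005  0.0002 -1.    ] q6 1.99 t 16.90 F [ 0.1414 -0.2567 -0.8331] op 0.0419
delta cm [-0.02  0.14  9.3 ] twist -0.0 len 9.3
```

View pics/c8.png

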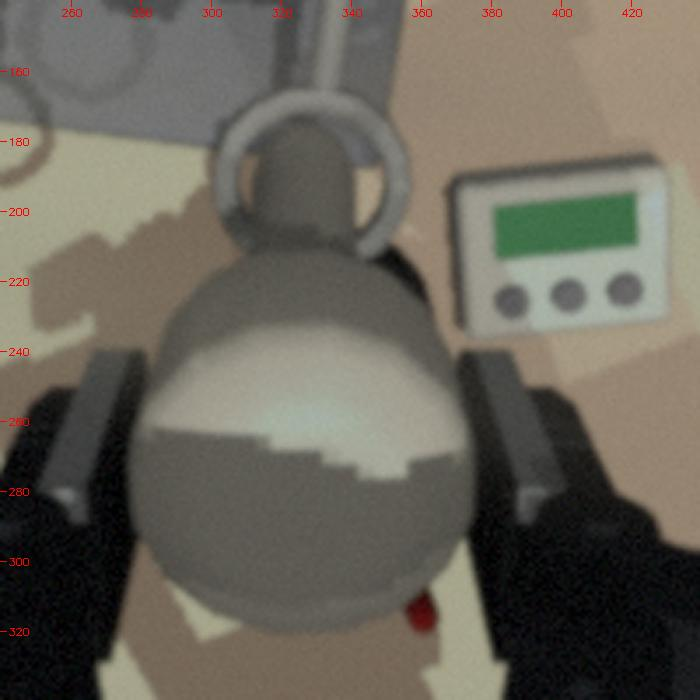

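Call:
move_arm --pt "0 0.1 1.5 0 3" --pt "0 0.1 3.5 0 3" --pt "0 0.1 5.5 0 3" --pt "0 0.1 7.5 0 3" --pt "0 0.1 9.0 0 3"

```text
t: 17.62
tool_pos: [0.4277, 0.2689, 0.1786]
tool_rot: [3.14, -0.001, -0.002]
contact_force: [-0.5, -10.0, 37.9]
opening: 0.0422
```

```bash
python3 -c "
from h import *
go(.428,.269,.177,0)
snap('side','s12');crop('s12',290,200,430,340,4.5,'c7')
"
```

```text
pos [0.4277 0.2689 0.1786] ang -0.04 tilt [-0.0011 -0.0013 -1.    ] q6 1.99 t 17.62 F [-0.5427 -9.9845 37.9158] op 0.0422
delta cm [ 0.03 -0.01  0.16] twist -0.0 len 0.2
```

View pics/c7.png

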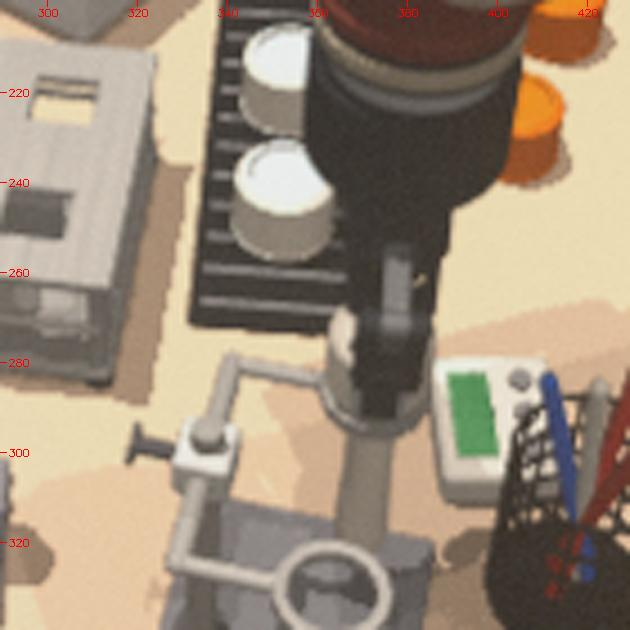

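Call:
move_arm --pt "0 0 -0.1 0 3" --pt "0 0 -0.1 0 5" --pt "0 0 -0.1 0 5.6" --pt "0 0 -0.5 0 5.8" --pt "0 0 -2 0 6"

```text
t: 18.3
tool_pos: [0.4276, 0.2691, 0.2002]
tool_rot: [3.141, -0.001, -0.002]
contact_force: [-0.7, 0.6, 0.3]
opening: 0.0599
```

Call:
move_arm --pt "0 0 -4 0 6.8" --pt "0 3 -7 0 6.8" --pt "1 8 -7 0 6.8" --pt "2 13 -7 0 6.8" --pt "3 18 -7 0 6.8"

```text
t: 18.92
tool_pos: [0.4583, 0.0879, 0.2721]
tool_rot: [-3.141, 0.0, -0.004]
contact_force: [0.4, -0.2, -0.9]
opening: 0.0678
```

```bash
python3 -c "
from h import *
go(.471,.048,.1,0)
snap('side','s13');snap('top','t13');snap('wrist','w13');crop('s13',200,180,420,340,3.6,'c7');crop('t13',260,120,520,300,3,'c8')
"
```

```text
pos [0.4583 0.0879 0.2721] ang -0.01 tilt [ 0.0028  0.0001 -1.    ] q6 1.60 t 18.93 F [ 0.3763 -0.1723 -0.8603] op 0.0678
delta cm [ 1.22  3.99 17.22] twist -0.0 len 17.7
```

View pics/c7.png

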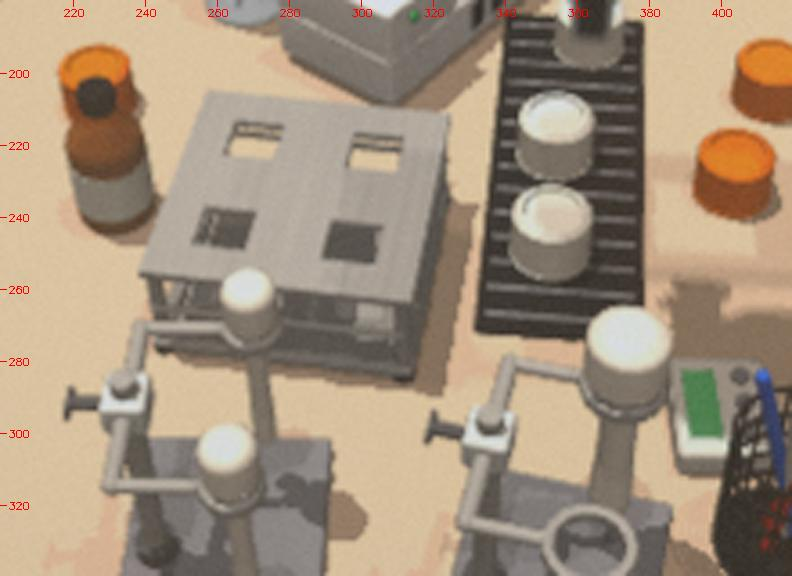

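View pics/c8.png

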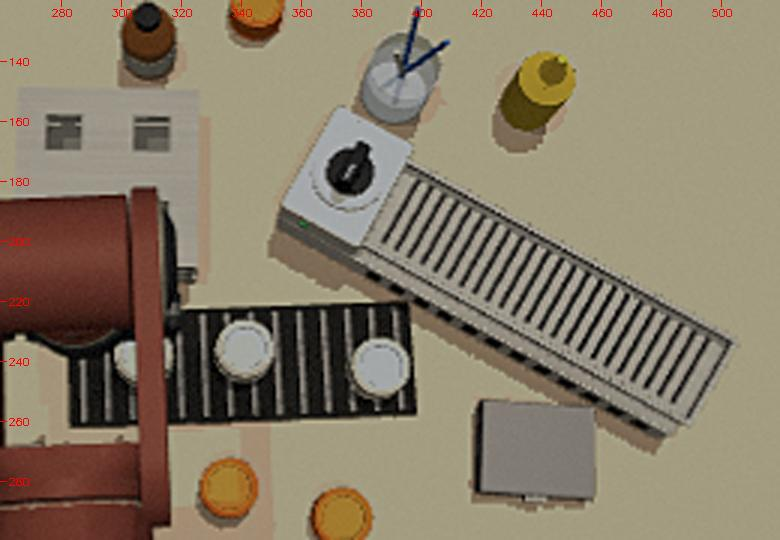

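View pics/w13.png

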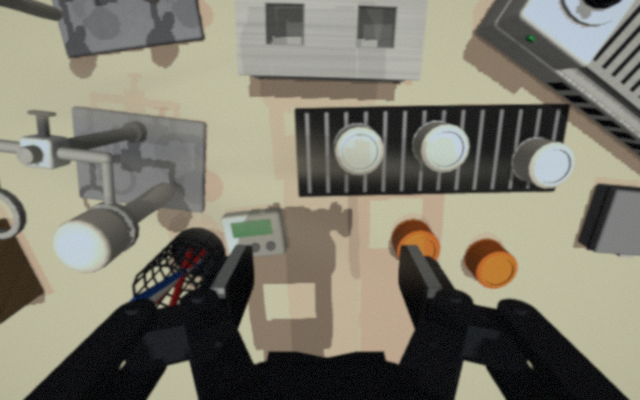

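```bash
python3 -c "
from h import *
T=load('top0');W=load('w13');T2=load('t13')
crop('top0',340,130,520,280,4.4,'c9')
for n,p,z in (('backfar',(504.7,233.8),.097),('backbox',(395.5,173),.097),('frontfar',(489.7,261.2),.081),('frontbox',(378,204.5),.081),('d2',(386.5,241.8),.0465)): print(n,atz(T2,*p,z))
for n,p in (('d0',(358,148)),('d1',(440,146)),('d2',(545,162))):print(n,atz(W,*p,.0465))
"
```

```text
backfar [ 0.4629 -0.4822  0.097 ]
backbox [ 0.6377 -0.1979  0.097 ]
frontfar [ 0.392  -0.4403  0.081 ]
frontbox [ 0.5537 -0.1476  0.081 ]
d2 [ 0.4549 -0.1707  0.0465]
d0 [0.4763 0.0514 0.0465]
d1 [ 0.478  -0.0381  0.0465]
d2 [ 0.4598 -0.159   0.0465]
```

View pics/c9.png

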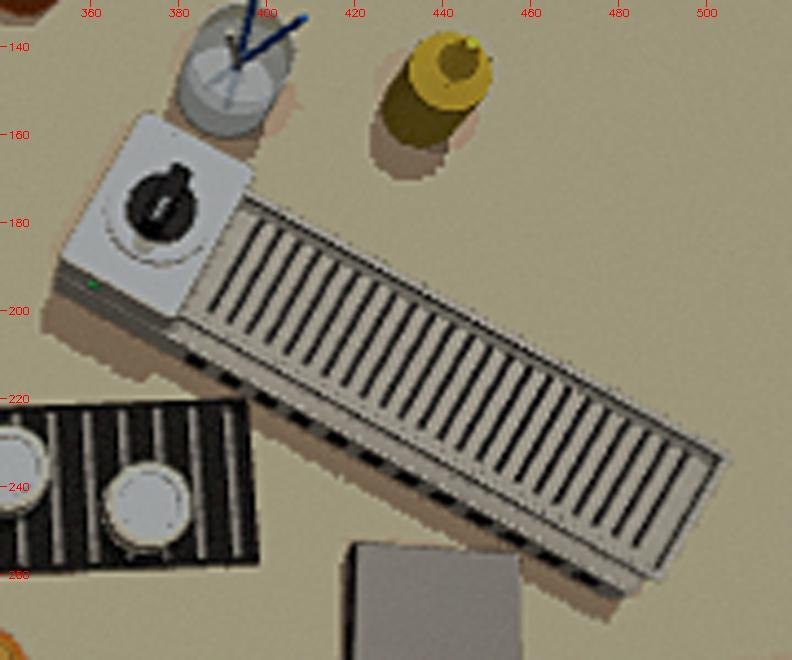

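```bash
cat >> h.py <<'E'
def deckpt(x,y,z,c=(.512,-.317),a=58.4):
    a=np.radians(a); Y=np.array([np.cos(a),np.sin(a),0]);Xh=np.array([np.sin(a),-np.cos(a),0])
    s,co=np.sin(np.radians(12)),np.cos(np.radians(12))
    X=Xh*co+np.array([0,0,s]);Z=np.cross(X,Y)
    return np.array([c[0],c[1],.075])+x*X+y*Y+z*Z
E
python3 -c "
from h import *
for f,b,s in (('top0',(340,130,520,280),4.4),('side0',(260,100,420,220),5)):
    d=load(f);im=cv2.imread('pics/'+f+'.png')[b[1]:b[3],b[0]:b[2]]
    im=cv2.resize(im,None,fx=s,fy=s,interpolation=cv2.INTER_CUBIC)
    for z,col in ((0,(0,0,255)),(.014,(0,255,0))):
        P=np.array([deckpt(x,y,z) for x,y in ((-.04,-.165),(.04,-.165),(.04,.165),(-.04,.165))])
        p=((proj(d,P)-[b[0],b[1]]+.5)*s).astype(int)
        cv2.polylines(im,[p.reshape(-1,1,2)],True,col,1)
    cv2.imwrite('pics/m_'+f+'.png',im)
"
```

```text
(no output)
```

View pics/m_top0.png

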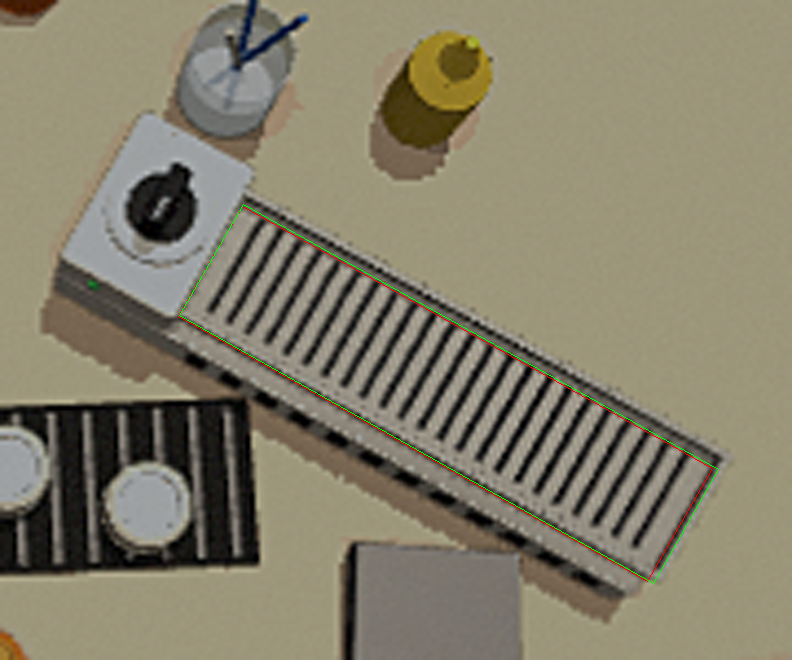

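View pics/m_side0.png

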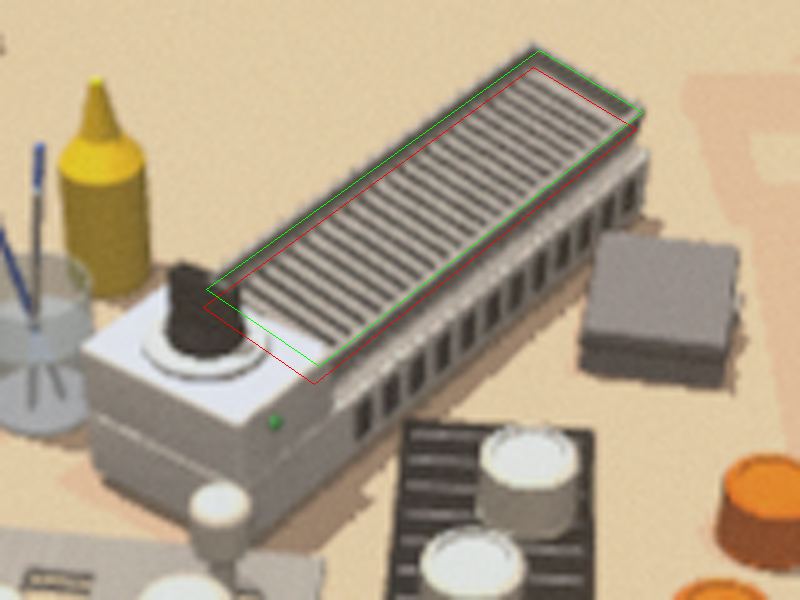

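Call:
move_arm --pt "0 5 1 0 6.8" --pt "0 11 2 0 6.8" --pt "0 17 4 0 6.8" --pt "0 22 7 0 6.8" --pt "0 25.5 10 0 6.8"

```text
t: 19.7
tool_pos: [0.4584, -0.1668, 0.1707]
tool_rot: [3.141, -0.001, 0.003]
contact_force: [-0.1, -1.0, 0.3]
opening: 0.0675
```

Call:
move_arm --pt "0 0 0 0 6.8" --pt "0 0 0 0 6.8"

```text
t: 19.95
tool_pos: [0.4585, -0.1648, 0.1714]
tool_rot: [-3.142, -0.001, -0.002]
contact_force: [0.3, -0.6, 0.6]
opening: 0.0682
```

```bash
python3 -c "
from h import *
go(.456,-.168,.035,0)
d=snap('side','s14');w=snap('wrist','w14');crop('s14',310,140,430,240,6,'c7')
t=snap('top','t14');crop('t14',260,180,420,300,5,'c8')
"
```

```text
pos [ 0.4585 -0.1648  0.1714] ang 0.02 tilt [ 0.0013  0.     -1.    ] q6 1.07 t 19.95 F [ 0.3192 -0.5742  0.6077] op 0.0682
delta cm [-0.27  0.32 13.64] twist 0.0 len 13.6
```

View pics/c7.png

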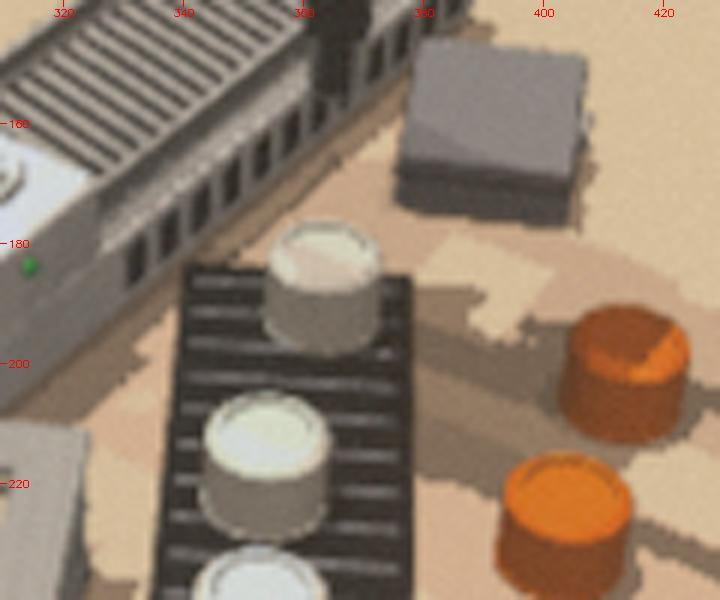

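View pics/c8.png

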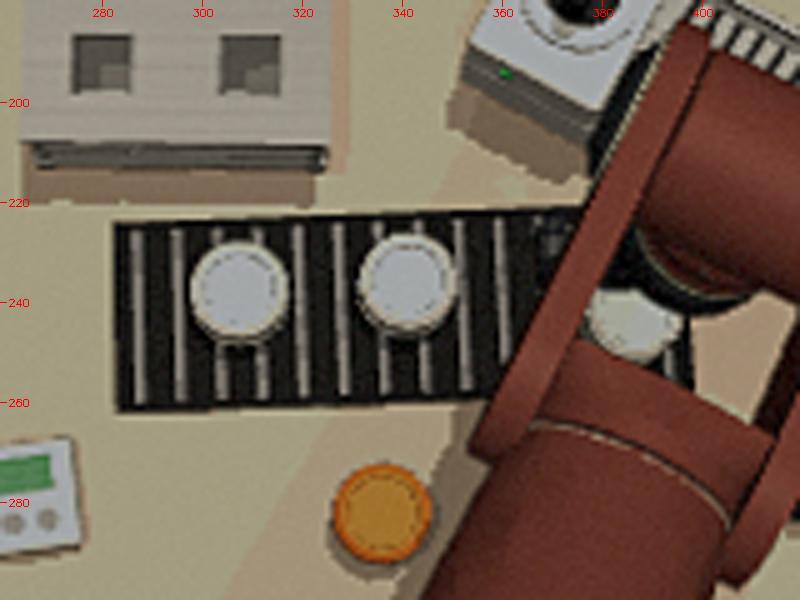

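View pics/w14.png

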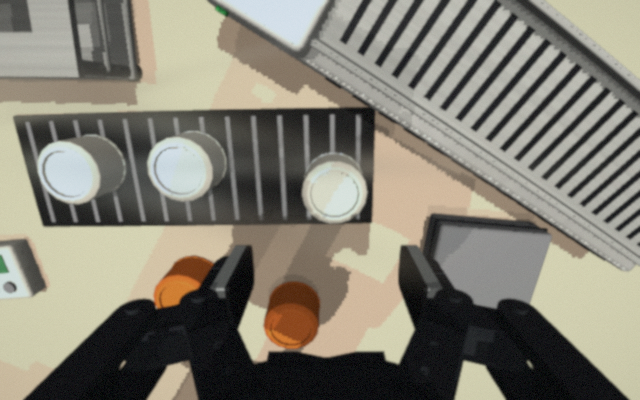

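```bash
python3 -c "
from h import *
W=load('w14');S=load('s14')
print(atz(W,335.5,192,.0465),atz(S,363.3,183,.0465),tri([(W,335.5,192),(S,363.3,183)]))
print(atz(W,186,166,.0465),atz(S,353.7,213.2,.0465))
"
```

```text
[ 0.4572 -0.1717  0.0465] [ 0.4537 -0.1644  0.0465] [ 0.4544 -0.1721  0.0401]
[ 0.4788 -0.0526  0.0465] [ 0.4729 -0.0394  0.0465]
```

Call:
move_arm --pt "-0.35 0.6 3 0 7.6" --pt "-0.35 0.6 7 0 7.6" --pt "-0.35 0.6 10.5 0 7.6" --pt "-0.35 0.6 12.7 0 7.6" --pt "-0.35 0.6 13.7 0 7.6"

```text
t: 20.72
tool_pos: [0.4542, -0.1708, 0.0328]
tool_rot: [-3.141, -0.001, 0.001]
contact_force: [-0.4, -0.3, 1.0]
opening: 0.0758
```

Call:
move_arm --pt "0 0 0 0 6" --pt "0 0 0 0 5" --pt "0 0 0 0 4.5" --pt "0 0 0 0 4.5" --pt "0 0 0 0 4.5" --newtons 40

```text
t: 21.35
tool_pos: [0.4552, -0.1722, 0.0346]
tool_rot: [3.141, -0.001, 0.003]
contact_force: [-0.4, 2.0, 6.2]
opening: 0.0531
```

```bash
python3 -c "
from h import *
go(.456,-.168,.16,0)
w=snap('wrist','w15')
"
```

```text
pos [ 0.4552 -0.1722  0.0346] ang -0.05 tilt [ 0.0022 -0.0008 -1.    ] q6 1.06 t 21.35 F [-0.3987  2.0269  6.1954] op 0.0531
delta cm [  0.1   -0.41 -12.54] twist -0.0 len 12.5
```

View pics/w15.png

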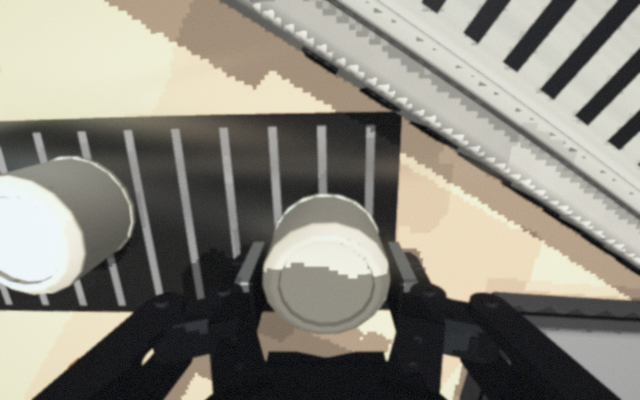

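Call:
move_arm --pt "0 0 -4 0 4.5" --pt "0 0 -9 0 4.5" --pt "0 3 -14 10 4.5" --pt "0.1 8.5 -14 20 4.5" --pt "0.2 14 -14 30 4.5"

```text
t: 22.02
tool_pos: [0.4561, -0.3132, 0.174]
tool_rot: [3.031, -0.822, 0.002]
contact_force: [0.3, 0.3, -1.3]
opening: 0.0528
```

```bash
python3 -c "
from h import *
p=deckpt(0,-.10,0);print(p)
go(p[0],p[1],.14,-31.6)
"
```

```text
[ 0.4596 -0.4022  0.075 ]
pos [ 0.4561 -0.3132  0.174 ] ang -30.33 tilt [ 0.001  -0.0012 -1.    ] q6 1.36 t 22.02 F [ 0.2666  0.2789 -1.2721] op 0.0528
delta cm [4.79 7.5  3.41] twist 1.3 len 9.5
```

Call:
move_arm --pt "2.4 3.8 0 1.3 4.5" --pt "4.5 7.2 0 1.3 4.5" --pt "4.8 7.5 1.5 1.3 4.5" --pt "4.8 7.5 3.4 1.3 4.5" --pt "4.8 7.5 4.4 1.3 4.5"

```text
t: 22.65
tool_pos: [0.4591, -0.3984, 0.1261]
tool_rot: [-3.023, 0.846, 0.006]
contact_force: [-0.4, -0.3, -0.7]
opening: 0.0526
```

```bash
python3 -c "
from h import *
p=deckpt(0,-.10,0);print(p)
go(p[0],p[1],.108,-31.6)
snap('side','s16');snap('top','t16');snap('wrist','w16');crop('s16',290,40,430,160,5,'c7')
"
```

```text
[ 0.4596 -0.4022  0.075 ]
pos [ 0.4591 -0.3984  0.1261] ang -31.28 tilt [-0.0031  0.0037 -1.    ] q6 1.28 t 22.65 F [-0.3572 -0.2891 -0.695 ] op 0.0526
delta cm [0.25 0.3  1.81] twist 0.3 len 1.9
```

View pics/c7.png

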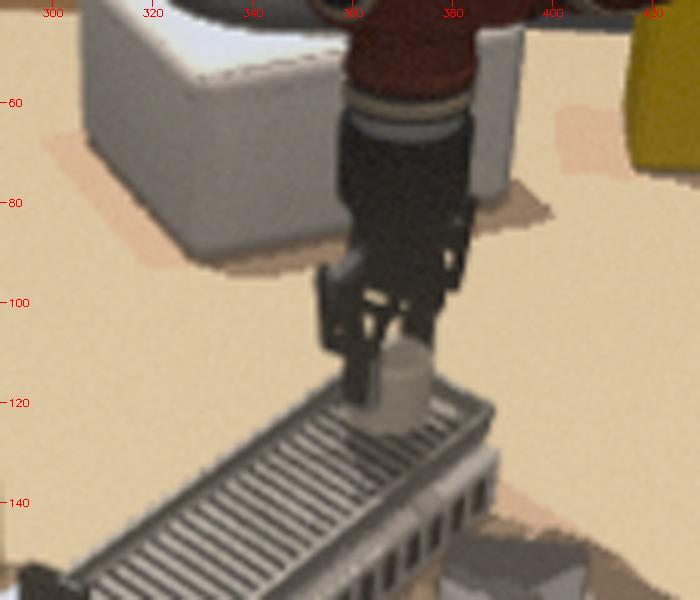

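View pics/w16.png

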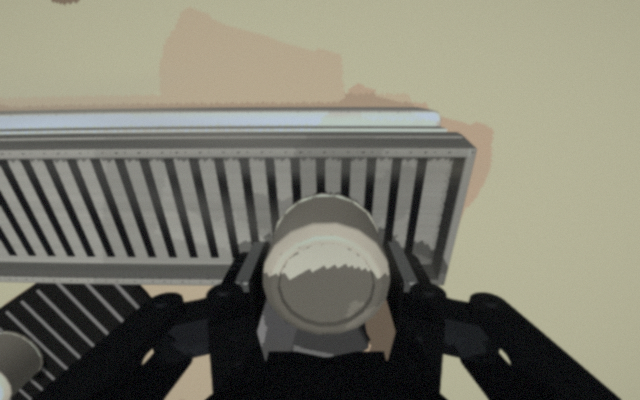

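Call:
move_arm --pt "0.2 0.1 0.6 0.3 4.5" --pt "0.2 0.1 1.1 0.3 4.5" --pt "0.2 0.1 1.4 0.3 4.5" --pt "0.2 0.1 1.4 0.3 4.5"

```text
t: 23.3
tool_pos: [0.4612, -0.4024, 0.115]
tool_rot: [-3.022, 0.856, 0.001]
contact_force: [0.1, 0.4, -1.4]
opening: 0.0528
```

```bash
python3 -c "
from h import *
p=deckpt(0,-.10,0);print(p)
go(p[0],p[1],.108,-31.6)
"
```

```text
[ 0.4596 -0.4022  0.075 ]
pos [ 0.4612 -0.4024  0.115 ] ang -31.64 tilt [-0.0004  0.0004 -1.    ] q6 1.28 t 23.30 F [ 0.0539  0.413  -1.4375] op 0.0528
delta cm [-0.15  0.06  0.7 ] twist -0.0 len 0.7
```

Call:
move_arm --pt "0 0 0.3 0 4.5" --pt "0 0 0.5 0 4.5" --pt "0 0 0.6 0 4.5" --pt "0 0 0.6 0 4.5"

```text
t: 23.8
tool_pos: [0.4613, -0.4026, 0.1094]
tool_rot: [3.023, -0.857, 0.0]
contact_force: [0.3, 0.1, -2.1]
opening: 0.0526
```

Call:
move_arm --pt "0 0 0.2 0 4.5" --pt "0 0 0.3 0 4.5" --pt "0 0 0.3 0 4.5" --newtons 20

```text
t: 24.18
tool_pos: [0.4613, -0.4027, 0.1088]
tool_rot: [-3.023, 0.856, 0.001]
contact_force: [-4.8, 5.1, 10.7]
opening: 0.0527
```

Call:
move_arm --pt "0 0 0.3 0 4.5" --pt "0 0 0.4 0 4.5"

```text
t: 24.42
tool_pos: [0.4613, -0.4027, 0.1083]
tool_rot: [-3.022, 0.855, 0.003]
contact_force: [-14.7, 12.7, 29.9]
opening: 0.0528
```

```bash
python3 -c "
from h import *
p=deckpt(0,-.10,0)
go(p[0],p[1],.108,-31.6)
snap('side','s17');crop('s17',310,60,430,160,6,'c7')
"
```

```text
pos [ 0.4613 -0.4027  0.1083] ang -31.60 tilt [-0.0019  0.0011 -1.    ] q6 1.28 t 24.43 F [-14.6625  12.7057  29.9036] op 0.0528
delta cm [-0.17  0.04  0.03] twist -0.0 len 0.2
```

View pics/c7.png

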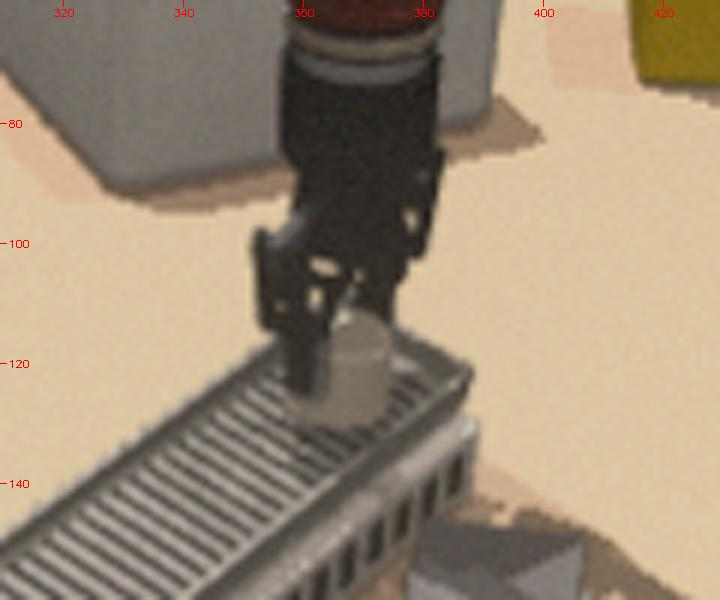

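Call:
move_arm --pt "0 0 -0.5 0 4.5" --pt "0 0 -0.5 0 5.6" --pt "0 0 -0.5 0 6.2" --pt "0 0 -0.5 0 6.4" --pt "0 0 -0.5 0 6.4"

```text
t: 25.1
tool_pos: [0.4612, -0.4025, 0.1068]
tool_rot: [-3.022, 0.856, 0.001]
contact_force: [-0.6, -0.2, 0.8]
opening: 0.064
```

Call:
move_arm --pt "0 0 -1 0 6.4" --pt "0 0 -3 0 6.8" --pt "0 0 -7 0 6.8" --pt "0 -5 -7 0 6.8" --pt "0 -10 -7 0 6.8"

```text
t: 25.72
tool_pos: [0.515, -0.3176, 0.1806]
tool_rot: [3.02, -0.859, 0.007]
contact_force: [-0.3, -0.5, -1.5]
opening: 0.068
```

```bash
python3 -c "
from h import *
go(.473,-.0453,.19,0)
snap('side','s18');crop('s18',310,60,430,160,6,'c7');snap('wrist','w18')
"
```

```text
pos [ 0.515  -0.3176  0.1806] ang -31.74 tilt [ 0.0037 -0.0027 -1.    ] q6 1.45 t 25.73 F [-0.3101 -0.5492 -1.469 ] op 0.0680
delta cm [-17.9  -20.95  -1.03] twist -31.7 len 27.6
```

View pics/c7.png

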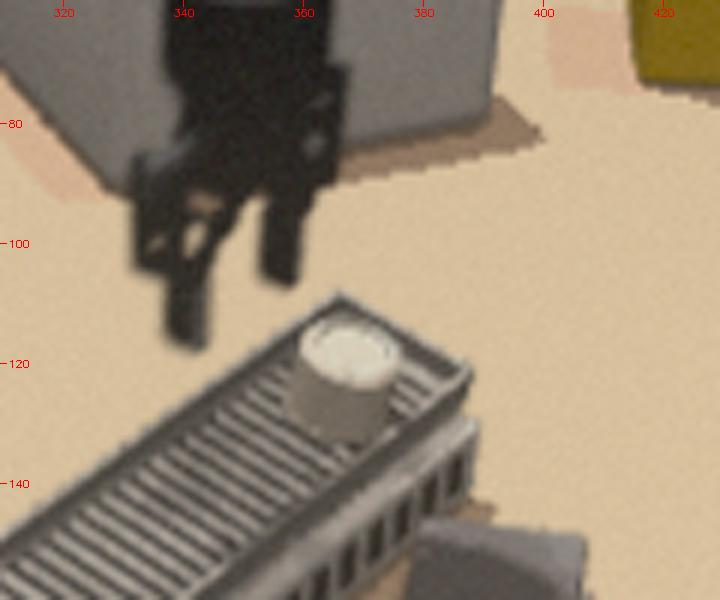

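View pics/w18.png

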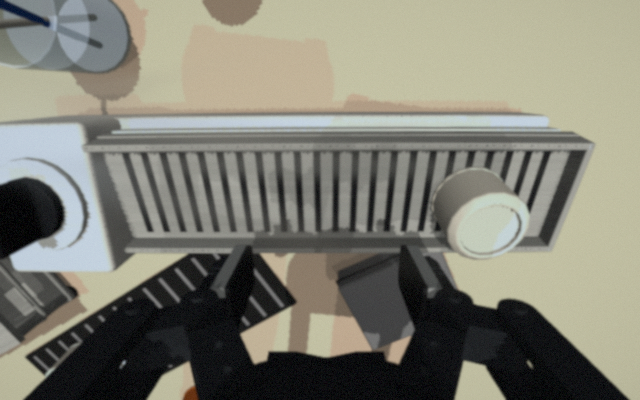

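Call:
move_arm --pt "-3.5 -4 -1 -8 6.8" --pt "-7 -8.2 -1 -16 6.8" --pt "-10.8 -12.6 -1 -24 6.8" --pt "-14.5 -17 -1 -31.7 6.8" --pt "-17.9 -20.9 -1 -31.7 6.8"

```text
t: 26.45
tool_pos: [0.4709, -0.0446, 0.189]
tool_rot: [3.141, 0.002, 0.004]
contact_force: [0.2, 0.8, 0.2]
opening: 0.0678
```

Call:
move_arm --pt "0 0 1 0 6.8" --pt "0 0 2 0 6.8"

```text
t: 26.7
tool_pos: [0.4715, -0.0463, 0.1679]
tool_rot: [3.14, 0.002, 0.003]
contact_force: [-0.4, 0.1, -0.2]
opening: 0.0681
```

```bash
python3 -c "
from h import *
go(.473,-.0453,.034,0)
w=snap('wrist','w19')
"
```

```text
pos [ 0.4715 -0.0463  0.1679] ang 0.06 tilt [ 0.0018 -0.0011 -1.    ] q6 1.32 t 26.70 F [-0.4328  0.0596 -0.1564] op 0.0681
delta cm [ 0.13 -0.11 13.39] twist 0.1 len 13.4
```

View pics/w19.png

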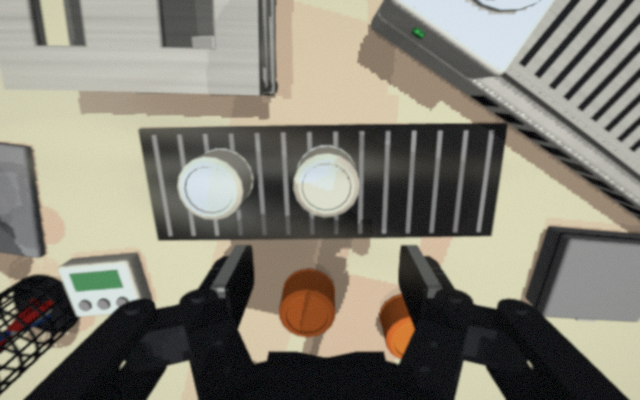

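Call:
move_arm --pt "0.1 -0.1 3 0 6.8" --pt "0.1 -0.1 7 0 6.8" --pt "0.1 -0.1 10.5 0 6.8" --pt "0.1 -0.1 12.7 0 6.8" --pt "0.1 -0.1 13.4 0 6.8"

```text
t: 27.38
tool_pos: [0.4708, -0.0456, 0.0315]
tool_rot: [-3.141, 0.002, 0.006]
contact_force: [-0.8, -0.1, -0.3]
opening: 0.0681
```

Call:
move_arm --pt "0 0 0 0 6" --pt "0 0 0 0 5" --pt "0 0 0 0 4.5" --pt "0 0 0 0 4.5" --pt "0 0 0 0 4.5" --newtons 40

```text
t: 28.0
tool_pos: [0.4729, -0.0449, 0.0344]
tool_rot: [3.141, 0.002, 0.003]
contact_force: [0.7, -1.6, 4.5]
opening: 0.0529
```

```bash
python3 -c "
from h import *
p=deckpt(0,-.013,0);print(p)
go(p[0],p[1],.172,-31.6)
"
```

```text
[ 0.5052 -0.3281  0.075 ]
pos [ 0.4729 -0.0449  0.0344] ang 0.06 tilt [ 0.002  -0.0009 -1.    ] q6 1.32 t 28.00 F [ 0.6534 -1.646   4.4561] op 0.0529
delta cm [  3.22  28.33 -13.73] twist 31.7 len 31.6
```

Call:
move_arm --pt "0 0 -4 0 4.5" --pt "0 0 -9 0 4.5" --pt "0.3 4 -14 10 4.5" --pt "0.9 9.5 -14 20 4.5" --pt "1.5 15 -14 30 4.5"

```text
t: 28.62
tool_pos: [0.4874, -0.1957, 0.174]
tool_rot: [-3.033, 0.819, -0.002]
contact_force: [-0.0, 0.8, -0.9]
opening: 0.0527
```

```bash
python3 -c "
from h import *
p=deckpt(0,-.013,0);print(p)
go(p[0],p[1],.172,-31.6)
"
```

```text
[ 0.5052 -0.3281  0.075 ]
pos [ 0.4874 -0.1957  0.174 ] ang -30.21 tilt [ 0.0015 -0.0002 -1.    ] q6 1.57 t 28.62 F [-0.0034  0.8438 -0.8873] op 0.0527
delta cm [ 8.2  10.54  0.21] twist 1.4 len 13.4
```

Call:
move_arm --pt "3.2 4 0 1.4 4.5" --pt "6.5 8.2 0 1.4 4.5" --pt "8.2 10.5 0.5 1.4 4.5" --pt "8.2 10.5 2.5 1.4 4.5" --pt "8.2 10.5 4.4 1.4 4.5"

```text
t: 29.25
tool_pos: [0.5051, -0.3252, 0.1269]
tool_rot: [-3.023, 0.848, 0.004]
contact_force: [0.2, 0.3, -1.2]
opening: 0.0528
```

```bash
python3 -c "
from h import *
p=deckpt(0,-.013,0);print(p)
go(p[0],p[1],.110,-31.6)
snap('wrist','w20')
"
```

```text
[ 0.5052 -0.3281  0.075 ]
pos [ 0.5051 -0.3252  0.1269] ang -31.33 tilt [-0.0019  0.0023 -1.    ] q6 1.42 t 29.25 F [ 0.2002  0.3311 -1.1886] op 0.0528
delta cm [0.17 0.24 1.69] twist 0.3 len 1.7
```

View pics/w20.png

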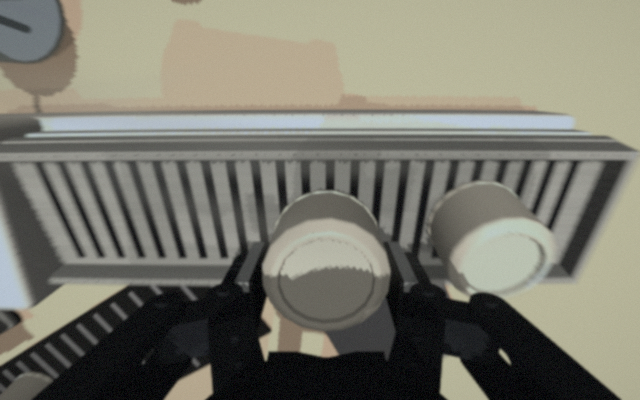

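Call:
move_arm --pt "0.1 0.1 0.6 0.2 4.5" --pt "0.1 0.1 1.1 0.2 4.5" --pt "0.1 0.1 1.4 0.2 4.5" --pt "0.1 0.1 1.6 0.2 4.5" --pt "0.1 0.1 1.6 0.2 4.5"

```text
t: 29.92
tool_pos: [0.5062, -0.3279, 0.1134]
tool_rot: [3.023, -0.854, 0.0]
contact_force: [0.3, -0.6, -1.6]
opening: 0.0531
```

```bash
python3 -c "
from h import *
p=deckpt(0,-.013,0);print(p)
go(p[0],p[1],.110,-31.6)
"
```

```text
[ 0.5052 -0.3281  0.075 ]
pos [ 0.5062 -0.3279  0.1134] ang -31.54 tilt [ 0.0001 -0.0001 -1.    ] q6 1.42 t 29.93 F [ 0.2629 -0.6085 -1.5643] op 0.0531
delta cm [-0.08  0.07  0.34] twist 0.1 len 0.4
```

Call:
move_arm --pt "0 0 0.25 0 4.5" --pt "0 0 0.45 0 4.5" --pt "0 0 0.45 0 4.5"

```text
t: 30.3
tool_pos: [0.5063, -0.328, 0.1092]
tool_rot: [3.023, -0.854, 0.0]
contact_force: [-0.9, 0.9, 1.2]
opening: 0.0526
```

Just touching; release.

Call:
move_arm --pt "0 0 0 0 5.4" --pt "0 0 0 0 5.8" --pt "0 0 0 0 6.2" --pt "0 0 0 0 6.4" --pt "0 0 -0.5 0 6.4"

```text
t: 30.92
tool_pos: [0.5059, -0.3276, 0.1135]
tool_rot: [-3.023, 0.854, 0.002]
contact_force: [-0.5, -0.2, 0.3]
opening: 0.0637
```

Call:
move_arm --pt "0 0 -2 0 6.4" --pt "0 0 -5 0 6.6" --pt "-2 -1 -8 0 6.8" --pt "-6 -4 -8 -8 6.8" --pt "-10 -8 -8 -16 6.8"

```text
t: 31.55
tool_pos: [0.4629, -0.2071, 0.1965]
tool_rot: [3.112, -0.42, 0.006]
contact_force: [0.9, 1.0, 0.2]
opening: 0.0684
```

```bash
python3 -c "
from h import *
go(.471,.049,.168,0)
snap('side','s21');crop('s21',290,60,430,190,5.5,'c7')
"
```

```text
pos [ 0.4629 -0.2071  0.1965] ang -15.38 tilt [ 0.0033 -0.0019 -1.    ] q6 1.27 t 31.55 F [0.8602 0.9863 0.2026] op 0.0684
delta cm [ -6.02 -24.91   2.8 ] twist -15.4 len 25.8
```

View pics/c7.png

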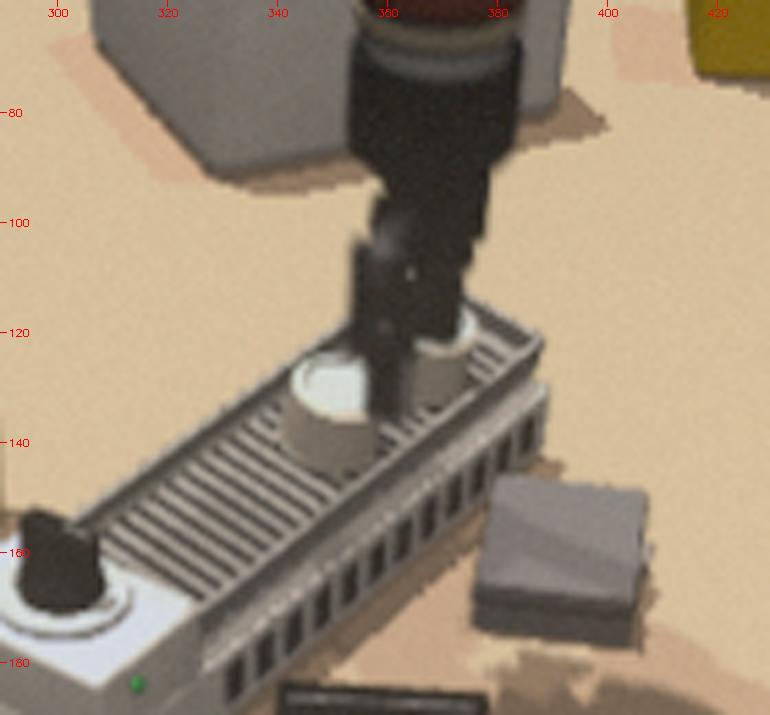

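Call:
move_arm --pt "-1.4 -5.8 0 -8 6.8" --pt "-2.8 -11.6 0 -15.4 6.8" --pt "-4.2 -17.4 1 -15.4 6.8" --pt "-5.6 -23 2 -15.4 6.8" --pt "-6 -24.9 2.8 -15.4 6.8"

```text
t: 32.22
tool_pos: [0.4718, 0.0513, 0.1673]
tool_rot: [-3.141, -0.002, -0.004]
contact_force: [-0.7, -0.7, -0.8]
opening: 0.0678
```

Call:
move_arm --pt "0 0 0 0 6.8" --pt "0 0 0 0 6.8"

```text
t: 32.48
tool_pos: [0.4722, 0.048, 0.167]
tool_rot: [3.141, -0.005, 0.003]
contact_force: [0.1, -0.5, -0.2]
opening: 0.0684
```

```bash
python3 -c "
from h import *
go(.471,.049,.034,0)
w=snap('wrist','w22')
"
```

```text
pos [0.4722 0.048  0.167 ] ang -0.17 tilt [ 0.0017 -0.0005 -1.    ] q6 1.52 t 32.48 F [ 0.1165 -0.464  -0.1877] op 0.0684
delta cm [-0.15 -0.11 13.3 ] twist -0.2 len 13.3
```

View pics/w22.png

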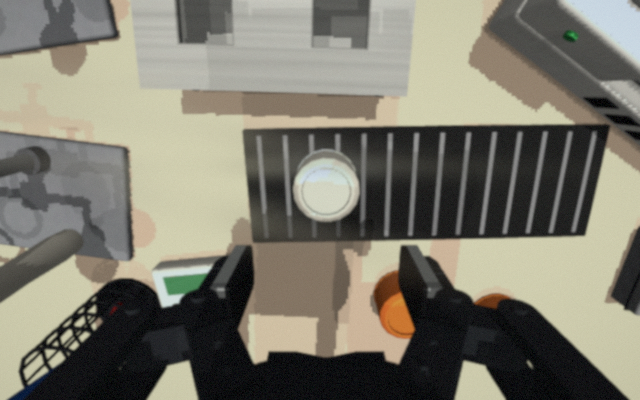

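Call:
move_arm --pt "-0.15 0 3 0 6.8" --pt "-0.15 0 7 0 6.8" --pt "-0.15 0 10.5 0 6.8" --pt "-0.15 0 12.7 0 6.8" --pt "-0.15 0 13.3 0 6.8"

```text
t: 33.15
tool_pos: [0.4694, 0.0476, 0.0317]
tool_rot: [3.142, -0.007, -0.004]
contact_force: [-0.7, 0.2, 0.3]
opening: 0.0682
```

Call:
move_arm --pt "0 0 0 0 6" --pt "0 0 0 0 5" --pt "0 0 0 0 4.5" --pt "0 0 0 0 4.5" --pt "0 0 0 0 4.5" --newtons 40

```text
t: 33.78
tool_pos: [0.4715, 0.0483, 0.0343]
tool_rot: [3.141, -0.004, 0.004]
contact_force: [0.0, -2.3, 6.7]
opening: 0.0525
```

```bash
python3 -c "
from h import *
p=deckpt(0,.074,0);print(p)
go(p[0],p[1],.172,-31.6)
"
```

```text
[ 0.5508 -0.254   0.075 ]
pos [0.4715 0.0483 0.0343] ang -0.13 tilt [ 0.0028 -0.0007 -1.    ] q6 1.52 t 33.77 F [ 0.047  -2.2826  6.6712] op 0.0525
delta cm [  8.03  30.22 -13.73] twist 31.5 len 34.2
```

Call:
move_arm --pt "0 0 -4 0 4.5" --pt "0 0 -9 0 4.5" --pt "0 4 -14 10 4.5" --pt "0 9.5 -14 20 4.5" --pt "0 15 -14 30 4.5"

```text
t: 34.4
tool_pos: [0.4698, -0.1025, 0.1735]
tool_rot: [-3.031, 0.824, -0.003]
contact_force: [-0.5, -0.5, -1.2]
opening: 0.0528
```

Call:
move_arm --pt "-2.7 4.5 0 1.5 4.5" --pt "-5.1 8.6 0 1.5 4.5" --pt "-5.1 8.6 0 1.5 4.5"

```text
t: 34.78
tool_pos: [0.3803, -0.1507, 0.1716]
tool_rot: [-3.02, 0.862, 0.002]
contact_force: [0.4, -0.5, -1.5]
opening: 0.0528
```

```bash
python3 -c "
from h import *
p=deckpt(0,.074,0);print(p)
go(p[0],p[1],.172,-31.6)
T=load('top0')
print(atz(T,376.4,176.4,.11))
"
```

```text
[ 0.5508 -0.254   0.075 ]
pos [ 0.3803 -0.1507  0.1716] ang -31.86 tilt [-0.0014  0.0009 -1.    ] q6 1.57 t 34.77 F [ 0.4206 -0.4944 -1.4526] op 0.0528
delta cm [19.93 -0.23 -0.08] twist -0.3 len 19.9
[ 0.6256 -0.1431  0.11  ]
```

Call:
move_arm --pt "5 0 0 0 4.5" --pt "11 0 0 0 4.5" --pt "16 -0.1 0 0 4.5" --pt "19.5 -0.2 0 0 4.5" --pt "19.9 -0.2 1.5 0 4.5"

```text
t: 35.4
tool_pos: [0.5557, -0.2534, 0.1581]
tool_rot: [3.023, -0.855, 0.004]
contact_force: [-0.1, 1.3, -1.8]
opening: 0.0527
```

Call:
move_arm --pt "0 0 1 0 4.5" --pt "0 0 2.7 0 4.5" --pt "0 0 3.2 0 4.5"

```text
t: 35.78
tool_pos: [0.5513, -0.2516, 0.1234]
tool_rot: [-3.022, 0.856, 0.006]
contact_force: [-0.3, 0.9, -1.6]
opening: 0.0528
```

```bash
python3 -c "
from h import *
p=deckpt(0,.074,0);print(p)
go(p[0],p[1],.1095,-31.6)
snap('wrist','w23')
"
```

```text
[ 0.5508 -0.254   0.075 ]
pos [ 0.5513 -0.2516  0.1234] ang -31.63 tilt [-0.0031  0.002  -1.    ] q6 1.57 t 35.77 F [-0.2619  0.8632 -1.5646] op 0.0528
delta cm [0.08 0.23 1.39] twist -0.0 len 1.4
```

View pics/w23.png

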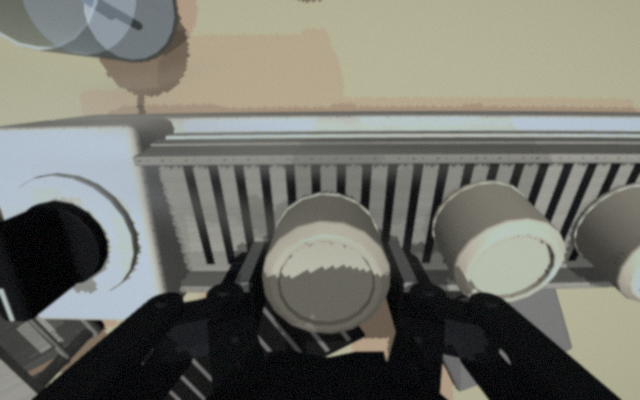

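Call:
move_arm --pt "0 0.1 0.5 0 4.5" --pt "0 0.1 0.8 0 4.5" --pt "0 0.1 1.0 0 4.5" --pt "0 0.1 1.1 0 4.5" --pt "0 0.1 1.1 0 4.5"

```text
t: 36.45
tool_pos: [0.5525, -0.2538, 0.1149]
tool_rot: [3.023, -0.857, 0.0]
contact_force: [0.1, -0.2, -1.6]
opening: 0.0532
```

Call:
move_arm --pt "0 0 0.2 0 4.5" --pt "0 0 0.2 0 4.5"

```text
t: 36.7
tool_pos: [0.5523, -0.2536, 0.1126]
tool_rot: [-3.022, 0.857, 0.001]
contact_force: [-0.9, -0.2, -1.1]
opening: 0.0529
```

Call:
move_arm --pt "0 0 0.2 0 4.5" --pt "0 0 0.35 0 4.5" --pt "0 0 0.35 0 4.5"

```text
t: 37.08
tool_pos: [0.5525, -0.2537, 0.1094]
tool_rot: [-3.023, 0.857, -0.0]
contact_force: [0.7, 0.1, -1.2]
opening: 0.0529
```

Call:
move_arm --pt "0 0 0.1 0 4.5" --pt "0 0 0.1 0 5.4" --pt "0 0 0.1 0 5.8" --pt "0 0 0.1 0 6.3" --pt "0 0 0.1 0 6.4"

```text
t: 37.7
tool_pos: [0.5525, -0.2538, 0.1083]
tool_rot: [3.023, -0.857, 0.0]
contact_force: [0.1, 0.7, -0.1]
opening: 0.064
```

Call:
move_arm --pt "0 0 -1 0 6.4" --pt "0 0 -3 0 6.4" --pt "0 0 -7 0 6" --pt "0 -3 -11 0 5" --pt "0 -7 -11 0 4"

```text
t: 38.33
tool_pos: [0.592, -0.1954, 0.2261]
tool_rot: [3.02, -0.859, 0.018]
contact_force: [0.7, -0.5, 0.4]
opening: 0.0398
```

```bash
python3 -c "
from h import *
go(.6256,-.1431,.22)
snap('wrist','w24');snap('side','s24');crop('s24',270,90,410,200,5.5,'c7');snap('top','t24')
"
```

```text
pos [ 0.592  -0.1954  0.2261] ang -31.75 tilt [ 0.0104 -0.005  -0.9999] q6 1.69 t 38.33 F [ 0.68   -0.4896  0.3526] op 0.0398
delta cm [ 0.1  -6.21  0.62] twist 0.0 len 6.2
```

View pics/w24.png

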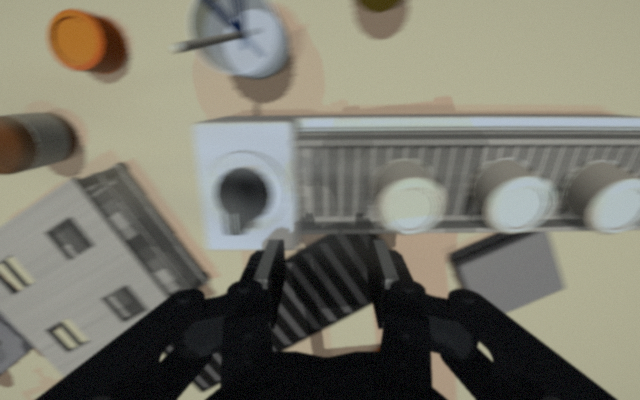

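View pics/c7.png

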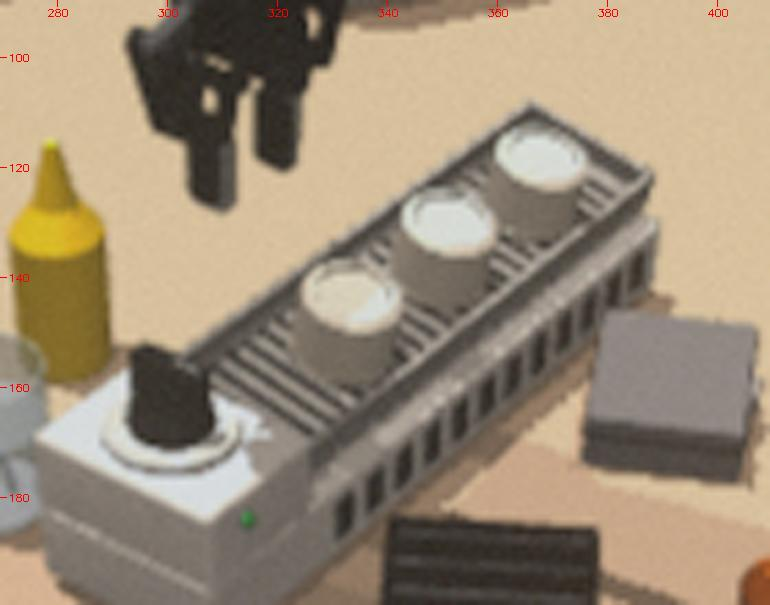

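View pics/t24.png

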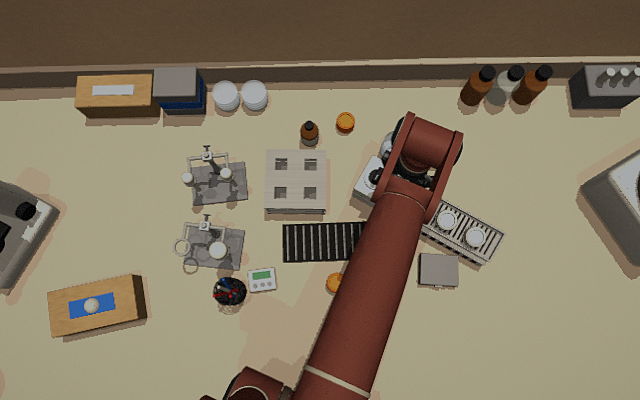

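```bash
python3 -c "
from h import *
snap('wrist','w25')
crop('w25',190,110,310,260,5,'c7');crop('top0',350,150,400,200,12,'c8');crop('side0',275,130,330,190,10,'c9')
go(.6256,-.1431,.22)
"
```

```text
pos [ 0.5895 -0.1939  0.2197] ang -31.56 tilt [ 0.0011 -0.0011 -1.    ] q6 1.68 t 38.52 F [-0.2334 -0.4525 -0.1894] op 0.0404
delta cm [ 0.42 -6.22 -0.03] twist 0.0 len 6.2
```

View pics/c7.png

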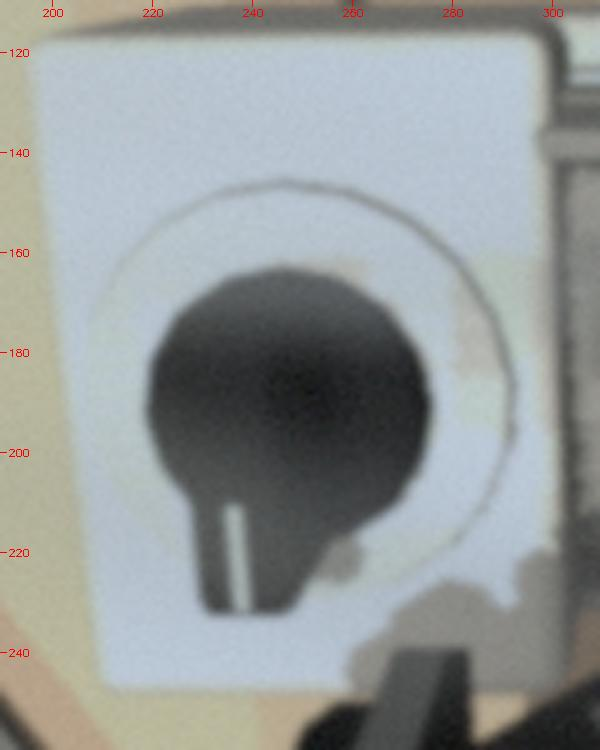

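View pics/c8.png

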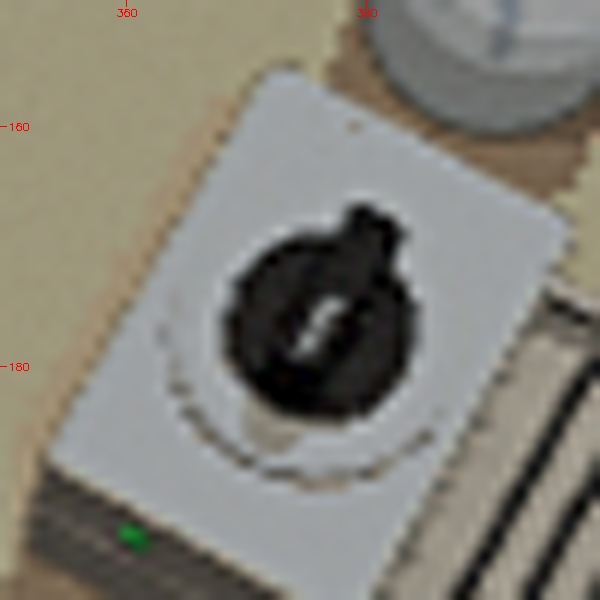

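View pics/c9.png

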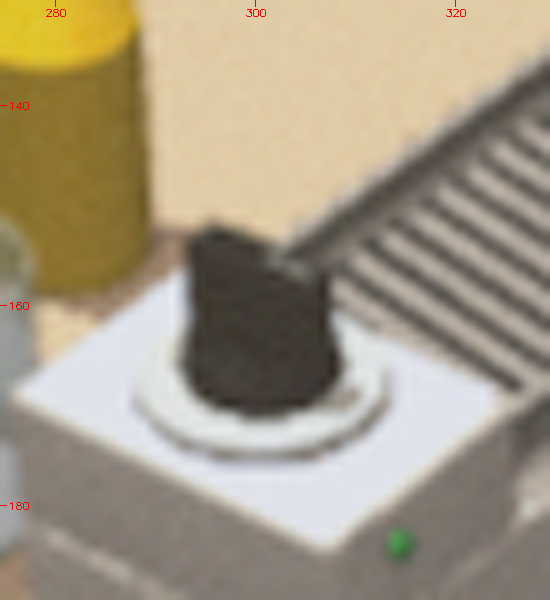

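```bash
cat > k.py <<'E'
from h import *
import sys
cx,cy,th=map(float,sys.argv[1:4]); a=np.radians(th);f2=sys.argv[4] if len(sys.argv)>4 else 'w25'
B=lambda z:np.array([[cx+l*np.cos(a)-w*np.sin(a),cy+l*np.sin(a)+w*np.cos(a),z] for l,w in ((-.021,-.007),(.021,-.007),(.021,.007),(-.021,.007))])
ph=np.linspace(0,2*np.pi,40)
D=lambda z:np.c_[cx+.022*np.cos(ph),cy+.022*np.sin(ph),0*ph+z]
out=[]
for f,b,s in (('top0',(350,150,400,200),8),('side0',(275,130,325,180),8),(f2,(190,110,310,260),2.67)):
    d=load(f);im=cv2.imread('pics/'+f+'.png')[b[1]:b[3],b[0]:b[2]]
    im=cv2.resize(im,None,fx=s,fy=s,interpolation=cv2.INTER_CUBIC)
    im=np.clip(im*1.6,0,255).astype(np.uint8)
    for P,col in ((B(.141),(0,0,255)),(B(.109),(0,255,255)),(D(.109),(0,255,0))):
        p=((proj(d,P)-[b[0],b[1]]+.5)*s).astype(int); cv2.polylines(im,[p.reshape(-1,1,2)],True,col,1)
    out.append(cv2.copyMakeBorder(im,0,400-im.shape[0],0,0,cv2.BORDER_CONSTANT)[:400])
im=np.hstack(out);im=cv2.resize(im,(800,int(im.shape[0]*800/im.shape[1])));cv2.imwrite('pics/k.png',im)
E
python3 k.py .626 -.143 -36
```

```text
(no output)
```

View pics/k.png

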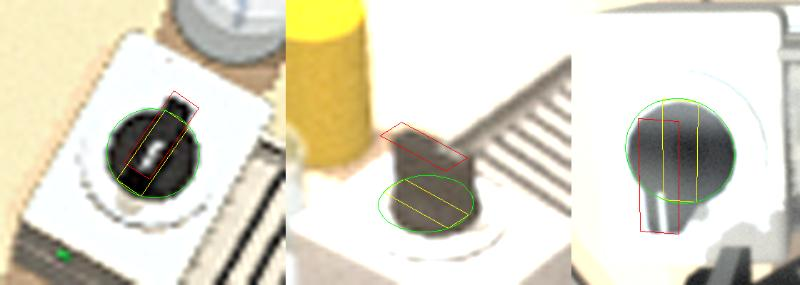

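```bash
python3 k.py .6235 -.1445 -33
```

```text
(no output)
```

View pics/k.png

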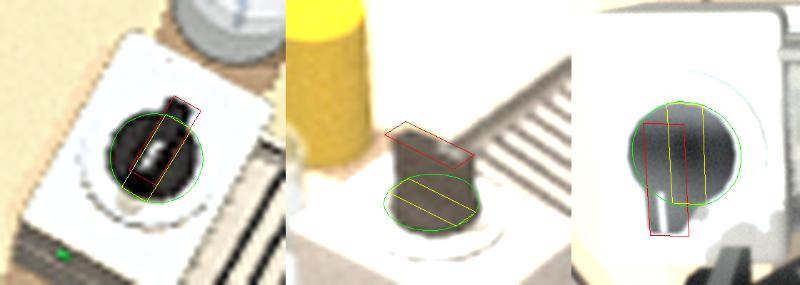

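Call:
move_arm --pt "0 0 0 -10.5 4" --pt "0 0 0 -21 4" --pt "0 0 0 -31.5 4" --pt "0 0 0 -42 4" --pt "0 0 0 -52.5 4"

```text
t: 39.15
tool_pos: [0.5884, -0.1952, 0.2183]
tool_rot: [3.088, 0.576, -0.001]
contact_force: [0.0, -0.0, -0.1]
opening: 0.04
```

Call:
move_arm --pt "0 0 0 -10.5 4" --pt "0 0 0 -21 4" --pt "0 0 0 -31.5 4" --pt "0 0 0 -42 4" --pt "0 0 0 -52.5 4"

```text
t: 39.78
tool_pos: [0.5884, -0.1952, 0.2182]
tool_rot: [-2.515, -1.882, 0.001]
contact_force: [0.3, -0.2, 0.1]
opening: 0.0398
```

Call:
move_arm --pt "0 0 0 -10.5 4" --pt "0 0 0 -21 4" --pt "0 0 0 -31.5 4" --pt "0 0 0 -42 4" --pt "0 0 0 -52.5 4"

```text
t: 40.4
tool_pos: [0.5884, -0.1952, 0.2182]
tool_rot: [-1.423, -2.8, 0.001]
contact_force: [-0.4, 0.7, 0.2]
opening: 0.04
```

Call:
move_arm --pt "0 0 0 -10.5 4" --pt "0 0 0 -21 4" --pt "0 0 0 -21 4"

```text
t: 40.78
tool_pos: [0.5886, -0.1951, 0.2183]
tool_rot: [-0.901, -3.009, 0.0]
contact_force: [-0.8, -0.9, -0.1]
opening: 0.0401
```

```bash
python3 -c "
from h import *
go(.6245,-.144,.20,147.5)
snap('wrist','w26');snap('side','s26')
"
```

```text
pos [ 0.5886 -0.1951  0.2183] ang 146.66 tilt [-0.0006 -0.0001 -1.    ] q6 -1.43 t 40.77 F [-0.7525 -0.9062 -0.1044] op 0.0401
delta cm [-0.2   6.24  1.83] twist -0.8 len 6.5
```

View pics/w26.png

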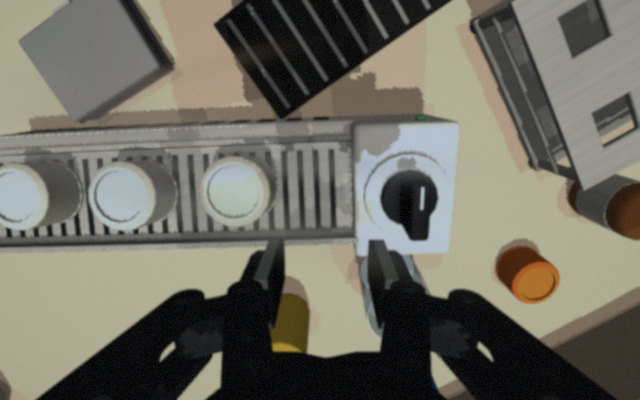

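```bash
python3 -c "
from h import *
T=load('top0')
print(atz(T,394,140,.085),atz(T,398,122,.16),atz(T,409,131,.16))
"; sed -i "s/(190,110,310,260),2.67/(340,110,460,260),2.67/" k.py; python3 k.py .6245 -.144 -33 w26
```

```text
[ 0.7374 -0.2013  0.085 ] [ 0.7615 -0.2015  0.16  ] [ 0.7355 -0.2294  0.16  ]
```

View pics/k.png

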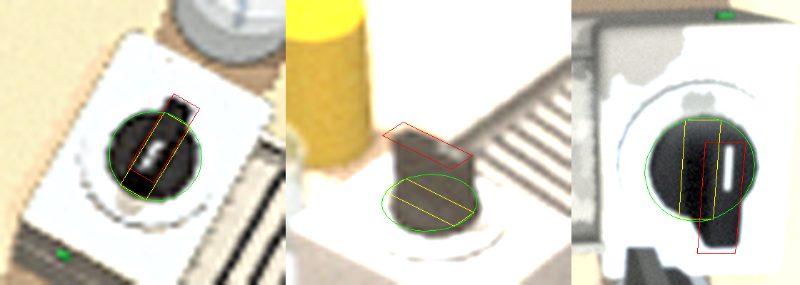

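Call:
move_arm --pt "-0.1 3 0 -0.8 4" --pt "-0.1 6.2 0 -0.8 4" --pt "-0.1 6.2 0 -0.8 4" --pt "-0.1 6.2 1.5 -0.8 4"

```text
t: 41.38
tool_pos: [0.6245, -0.1435, 0.2044]
tool_rot: [0.876, 3.014, -0.001]
contact_force: [0.3, -0.4, 0.3]
opening: 0.0403
```

```bash
python3 -c "
from h import *
go(.6245,-.144,.137,147.5)
snap('wrist','w27')
"
```

```text
pos [ 0.6245 -0.1435  0.2044] ang 147.59 tilt [ 0.0027 -0.0015 -1.    ] q6 -1.35 t 41.38 F [ 0.3443 -0.367   0.2869] op 0.0403
delta cm [-0.   -0.05  6.74] twist 0.1 len 6.7
```

View pics/w27.png

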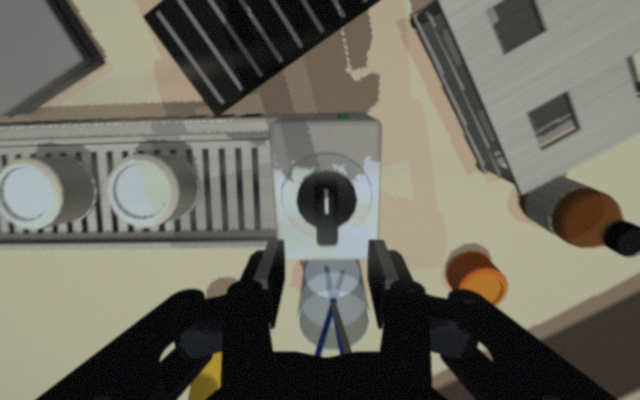

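```bash
python3 -c "
from h import *
S=load('s24');
for y,p in ((.074,(333.5,142.2)),(-.013,(351.1,129.9)),(-.1,(367.9,117.7))):
    for x in (-.012,0,.012): print(y,x,proj(S,deckpt(x,y,.041)),p)
"
```

```text
0.074 -0.012 [[337.1385 144.9072]] (333.5, 142.2)
0.074 0 [[333.7739 142.7195]] (333.5, 142.2)
0.074 0.012 [[330.4302 140.5455]] (333.5, 142.2)
-0.013 -0.012 [[354.9521 131.5739]] (351.1, 129.9)
-0.013 0 [[351.666  129.5114]] (351.1, 129.9)
-0.013 0.012 [[348.3995 127.4615]] (351.1, 129.9)
-0.1 -0.012 [[371.4149 119.2546]] (367.9, 117.7)
-0.1 0 [[368.2058 117.3052]] (367.9, 117.7)
-0.1 0.012 [[365.0149 115.3671]] (367.9, 117.7)
```

Call:
move_arm --pt "0 0 2 0 4" --pt "0 0 4 0 4" --pt "0 0 5.5 0 4" --pt "0 0 6.5 0 4" --pt "0 0 6.8 0 4"

```text
t: 42.05
tool_pos: [0.6236, -0.1426, 0.1343]
tool_rot: [-0.875, -3.016, -0.0]
contact_force: [-0.3, -0.1, 0.7]
opening: 0.0403
```

Call:
move_arm --pt "0 0 0 0 3" --pt "0 0 0 0 2" --pt "0 0 0 0 1" --pt "0 0 0 0 0.8" --pt "0 0 0 0 0.8" --newtons 30

```text
t: 42.68
tool_pos: [0.6244, -0.1429, 0.1363]
tool_rot: [0.874, 3.016, -0.0]
contact_force: [-0.3, 0.2, 3.5]
opening: 0.0129
```

Call:
move_arm --pt "0 0 0 8 0.8" --pt "0 0 0 17 0.8" --pt "0 0 0 27 0.8" --pt "0 0 0 37 0.8" --pt "0 0 0 47 0.8"

```text
t: 43.3
tool_pos: [0.6246, -0.1428, 0.1363]
tool_rot: [2.011, 2.411, 0.001]
contact_force: [1.0, 0.1, 4.5]
opening: 0.0133
```

Call:
move_arm --pt "0 0 0 10 0.8" --pt "0 0 0 20 0.8" --pt "0 0 0 30 0.8" --pt "0 0 0 40 0.8" --pt "0 0 0 44 0.8"

```text
t: 43.92
tool_pos: [0.6247, -0.1428, 0.1364]
tool_rot: [2.766, 1.486, 0.003]
contact_force: [0.3, 1.1, 3.7]
opening: 0.0131
```

```bash
python3 -c "
from h import *
go(.6245,-.144,.137,57.5)
"
```

```text
pos [ 0.6247 -0.1428  0.1364] ang 56.50 tilt [ 0.0022 -0.0005 -1.    ] q6 0.24 t 43.92 F [0.323  1.0936 3.667 ] op 0.0131
delta cm [-0.11  0.04 -0.06] twist -1.0 len 0.1
```

Turned ~91°. Release and retreat.

Call:
move_arm --pt "0 0 0 0 0.8" --pt "0 0 0 0 2" --pt "0 0 0 0 3.5" --pt "0 0 -1 0 3.5" --pt "0 0 -4 0 3.5"

```text
t: 44.55
tool_pos: [0.6225, -0.1423, 0.1735]
tool_rot: [-2.762, -1.489, 0.005]
contact_force: [1.4, -0.5, -0.3]
opening: 0.035
```

Call:
move_arm --pt "0 0 -5 0 3.5" --pt "0 0 -10 0 3.5" --pt "-4 0 -12 0 3.5" --pt "-9 0 -12 0 3.5" --pt "-14 0 -12 0 3.5"

```text
t: 45.18
tool_pos: [0.5463, -0.2607, 0.2966]
tool_rot: [2.763, 1.491, 0.001]
contact_force: [0.3, -0.0, 0.1]
opening: 0.0353
```

```bash
python3 -c "
from h import *
go(.6245,-.144,.137,57.5)
snap('wrist','w30');snap('side','s30');snap('top','t30');crop('s30',190,90,430,340,2.3,'c7')
"
```

```text
pos [ 0.5463 -0.2607  0.2966] ang 56.72 tilt [ 0.0014 -0.0011 -1.    ] q6 0.01 t 45.17 F [ 0.3219 -0.0226  0.0914] op 0.0353
delta cm [14.05  0.1  15.96] twist -0.8 len 21.3
```

View pics/c7.png

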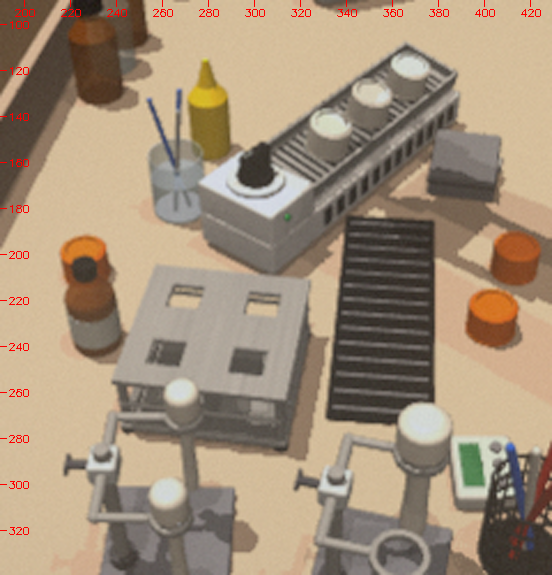

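View pics/w30.png

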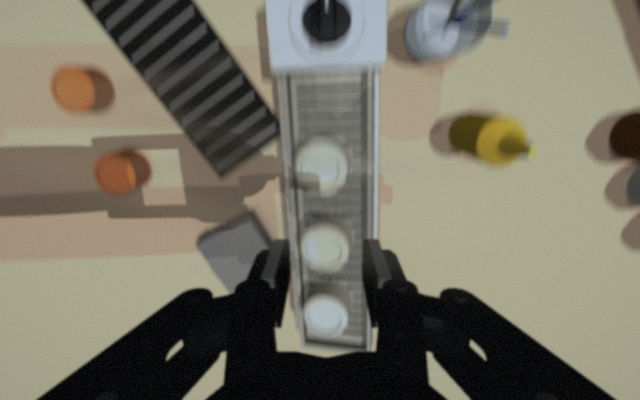

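View pics/t30.png

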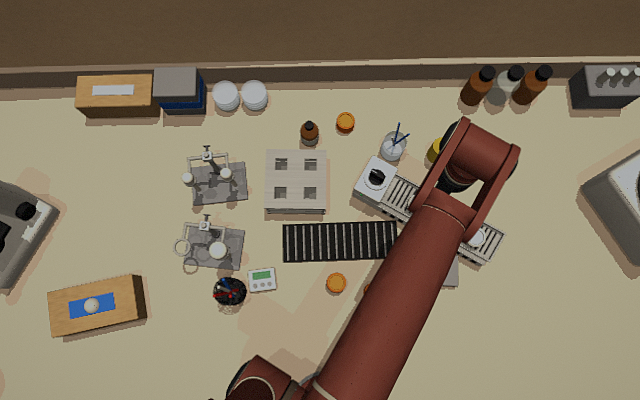

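Call:
move_arm --pt "0 0 0 0 3.5" --pt "0 0 0 0 3.5"

```text
t: 45.58
tool_pos: [0.5476, -0.2587, 0.2953]
tool_rot: [-2.764, -1.493, -0.0]
contact_force: [-0.1, -0.3, 0.4]
opening: 0.035
```

```bash
python3 -c "
from h import *
print(sensors.get_obs()['contact_force']); print(order.finish_job())"
```

```text
[-0.0745 -0.348   0.3775]
the job is handed in; nothing more can be done
None
```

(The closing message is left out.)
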